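# Let the equipment lift down to the shelf

## Task

Let the gateway on the small hydraulic lift down level with the grey shelf beside it, so that it can be slid across: crack the release valve open a fraction of a turn (counter-clockwise from above) so that the tray sinks slowly, never faster than 5 cm per second, and turn the valve back shut, snug on its seat, when the tray is flush with the shelf top. The lift cannot be pumped up again, so do not let it go too low. Do not overtighten the valve, push on the tray or gateway, or disturb anything else on the desk.

Things in the scene. Friction and masses are not known exactly. Their poses are not given: they have to be found in the camera images.
- lift: Hydraulic lift, fixed to the desk: grey plate 200 (x) x 400 (y) mm, its top 16 mm up; dark cylinder, 72 mm across, 85 mm tall; at its -y end a valve block 56 x 60 mm, top at 58 mm. Origin on the table under the cylinder's axis, z up; shelf at its +y; the shut valve's arm points to its -y
- ram (a joint): Ram height in m: 0 down, 0.13 up. The tray's upper face is 0.100 m + this above the table. Tray: aluminium plate 200 (x) x 170 (y) x 10 mm centred over the cylinder, with a black gateway 190 x 150 x 42 mm screwed on it. It only sinks, by its own weight (0.6 to 1.1 kg, unknown)
- tray_edge (a point): Middle of the tray's upper edge on the shelf's side; axes those of the lift
- valve (a joint): Angle of the release valve's stem in rad about its upright axis: 0 shut on its seat (a hard stop), growing counter-clockwise from above, 1.3 fully open. It turns stiffly and stays where it is left: opening takes 3 to 6 N at the post, shutting 6 to 10 N, most near the seat, and a 25 N pinch in which the post must turn adds about 4 N
- valve_arm (a joint): Bend in rad of the valve arm on its stiff sprung hub against the stem: 12 N m per rad, i.e. 0.05 for 10 N at the post, counter-clockwise positive, 0 unloaded. While the stem turns it stays under 0.055; once on the seat the push rises with no more turning: about 11 to 18 N at the post shuts the valve well, over 25 N (0.125) strains it
- valve_axis (a point): Point on the valve's upright axis, 100 mm above the table, at the lift's (0, -0.24). What the valve does: the tray stays put until an angle of 0.12 to 0.6 rad, depending on the load; past it the tray sinks 2 to 3 mm/s faster per 0.01 rad, up to 55 to 110 mm/s. Turning back slows it at once
- post (a point): Middle of the upright steel finger post at the end of the valve arm: 16 mm in diameter, from 77 to 121 mm above the table, this point at 100 mm and 60 mm from the valve's axis. The arm (14 mm wide) lies at 68 to 77 mm. Pinch the post from above or push it sideways; it turns in a light grip. Take the load off before letting go
- riser: Grey laminate shelf on four steel legs beside the tray (15 to 20 mm gap), 240 (x) x 220 (y) x 12 mm, fixed; a small white router stands on its far part. Origin at the middle of its top face; height 120 to 150 mm, different every time; axes those of the lift
- riser_edge (a point): Middle of the shelf's upper edge on the tray's side, at the height of the shelf top
- mouse: Black computer mouse, 100 x 60 x 33 mm, on the desk near the valve; origin at the middle of its underside
- splitter: Small steel signal splitter with brass sockets, 60 x 54 x 16 mm, beside the valve end of the lift; origin at the middle of its underside
- screwdriver: Screwdriver with a black handle, lying in front of the lift; origin at the middle of its underside
- adapter: Black power adapter, 75 x 45 x 32 mm, in front of the lift; origin at the middle of its underside
- phone: Black desk telephone, 200 x 150 x 60 mm, origin at the middle of its underside

How it is judged:
On the way, in this order (a step that is already met when the one before it is completed fails the run):
1. the valve is cracked open and the tray has sunk by 15 mm (value of joint valve above 0.15 rad and distance of tray_edge from where it was at the start of the episode above 0.015 m).
2. the tray is level with the shelf top and stands still (z of tray_edge in the frame of riser_edge between -0.006 and 0.006 m and velocity of joint ram above -0.003 m/s), for 0.2 s.
At the end, for the whole second after the job is handed in: The tray's upper face is level with the shelf top within 6 mm, at rest, and the valve is shut on its seat (within 0.02 rad) (all of step 2 and value of joint valve below 0.02 rad); the robot touches nothing.
It fails at once if the tray sinks faster than 5 cm per second (velocity of joint ram below -0.05 m/s).
It fails at once if the valve arm is strained: bent by more than 0.125 rad on its hub, over 25 N at the post (value of joint valve_arm below -0.125 rad or value of joint valve_arm above 0.125 rad).
It fails at once if the robot pushes on the tray or the gateway (contact force between any of the fingers, the arm and ram above 2 N).
It fails at once if another thing on the desk is displaced (distance of any of mouse, splitter, screwdriver, adapter, phone from where it was at the start of the episode above 0.03 m).
It also fails if it takes over 72 s, if anything falls off the work surface, if the arm or the gripper's body presses on something with over 40 N, if the wrist force passes 120 N, or if a joint passes its speed limit or range.

## Robot

A 7-joint arm with a two-finger parallel gripper is mounted at the origin on the work surface. World frame = base frame: x ahead of the robot, y to its left, z up, the work surface at z = 0. Lengths are in m, angles in rad, forces in N, time in s.
With the tool pointing down it reaches from about 0.4 to 0.875 m from the base axis. Payload 19.3 kg.
Tool frame: the origin (TCP) lies midway between the tips of the shut fingers; the grasp point (between the pads) lies 19 mm behind it; z points along the fingers, y is the line along which they close (so a half turn about z gives the same grasp; the last joint's range is limited). The gripper opens to 85 mm and grips with 20 to 120 N. Pads are 22 mm wide; open, the fingers measure 114 mm over their backs; the gripper's body (76 mm by 85 mm) begins 54 mm behind the grasp point. The pads swing forward as they close: fully open they stand 13 mm farther back than shut.
Start: joints at [-1.206, 0.521, -0.036, 1.599, 0.021, 1.021, -0.113], TCP at [0.263, 0.567, 0.204] pointing down, gripper open.
Joint ranges: [-2.91, 2.91], [-0.3, 2.13], [-1.5, 1.42], [0.17, 2.43], [-1.26, 4.41], [0.16, 1.93], [-2.52, 2.52]. Speed limits (rad/s): [1.89, 1.89, 2.39, 2.39, 3.01, 3.01, 3.01].

## Interface

Orientations are given as [roll, pitch, yaw] about the fixed x, y, z axes, in that order (R = Rz(yaw) Ry(pitch) Rx(roll)).
In Python, from workcell import * gives the robot as it stands. The module is installed in compiled form; this text tells all that it offers.
- The arm moves only by the tool play_rows, never from a script. Its argument "deltas" is a list of rows, each a list of 7 numbers: the shift along the tool's x, y, z in units of 500 mm (1.0 is 500 mm), then the turn, a rotation vector about the tool's x, y, z in units of 120 degrees (1.0 is 120 degrees), then the closure, from 0 (fully open) to 1 (shut). A call has 1 to 10 rows; each row is the pose to reach, as a shift and turn from the pose commanded when the call began, along the tool's axes at that moment; what a row does not reach only later rows make up. A row lasts 1/10 s, in which the tool goes at most 50 mm and 8.59 degrees, less where a joint would pass 70% of its speed; a pose out of reach is approached as far as the arm can. A call with a number of a shift or a turn outside -1 to 1 is refused whole. A call with a gripper value outside its range is refused whole. The fingers move at their own pace and stop on an object; "newtons" is the grip in N (left out, the last holds). Time passes only in rows, so rows that repeat a pose let the fingers close. It gives the time, the measured TCP pose, the force, the opening and the grip force at its end, in the units of the state.
- observe(): the state, without advancing time (a new reading comes with each control period).
- grab_frame(name): name is "side" or "top"; returns the picture (480x640x3 uint8, red, green, blue); there is no depth.
- get_calibration(name): a dict with "fovy" (degrees; the focal length in pixels is half the picture's height over the tangent of half this angle, whatever the lens; pixels are square), "cx", "cy" (the principal point, pixels), "xyz" and "rotation" of the camera in the world. Camera axes: x right, y down, z forward; pixel columns grow to the right and rows downward; lengths in m; the calibration is good to about 2 mm. A picture is of the moment at which its call begins. get_calibration takes no time and is no camera call.
- job_done(): hands the job in; it is judged then, once.
The state is a dict: "clock": time; "qpos": joint angles; "qd": joint speeds; "joint_efforts": joint torques, N m; "position": TCP position; "tool_rot": TCP orientation; "force": force on the tool from outside, world axes, zero at the start; "moment": the same for the moment, N m; "grip_width": finger opening in m; "finger_force": force on a finger pad.
Only numpy, scipy, OpenCV 4.12 (cv2) and the standard library are available. Lean on these libraries where they do the work, as an engineer would, in place of code of your own. Each camera call takes 0.05 s, during which the arm holds its last target. There are 200 camera calls.

## Working session

There is one attempt and no reset: what is moved stays moved. The work goes in short steps, Python scripts to look and compute and a tool call to move; the robot and the scene stay as the last step left them, time stands still between calls to the robot, and variables do not carry over. Pictures are saved under pics/ and viewed, at most 10 in all, crops included, and the job is handed in when it is done.

Besides the shell and the picture viewer there is one more tool, called after ">>>" as name(argument=value, ...), one argument or row to a line, values as JSON. play_rows: Moves the arm, as the interface text tells. Its arguments: {"type":"object","properties":{"deltas":{"type":"array"},"newtons":{"type":"number"}},"required":["deltas"]}

```bash
mkdir -p pics; python3 - <<'E'
from workcell import *
import cv2
for n in("side","top"):
    cv2.imwrite(f"pics/{n}0.png",cv2.cvtColor(grab_frame(n),cv2.COLOR_RGB2BGR)); print(get_calibration(n))
print(observe())
E
```

```text
{'fovy': 45.60304038738679, 'cx': 321.52202743058024, 'cy': 242.71432703598262, 'xyz': array([ 0.30518015, -0.94764273,  1.14459007]), 'rotation': array([-2.42271087,  0.0092343 , -0.27572547])}
{'fovy': 43.71181814326247, 'cx': 313.7074594706026, 'cy': 222.37255657507865, 'xyz': array([ 0.27151094, -0.09354423,  1.66208387]), 'rotation': array([-2.97570283, -0.01081064, -1.56851427])}
{'clock': 0.1, 'qpos': array([-1.20621985,  0.52195166, -0.03631316,  1.59988946,  0.0211977 ,
        1.02109283, -0.11282404]), 'qd': array([ 0.00059441,  0.00021111, -0.00096007, -0.00074105,  0.00081448,
       -0.00039204, -0.00074086]), 'joint_efforts': array([ 2.41098503e-03, -9.28479195e+01,  1.98331185e+00, -3.70541275e+01,
        1.79885561e-02,  5.26119402e-03, -6.66230608e-05]), 'position': array([0.26316769, 0.56656896, 0.20350721]), 'tool_rot': array([-3.14063875e+00,  6.99504810e-05,  2.70676650e+00]), 'force': array([-0.19908632,  0.44559882,  0.30111226]), 'moment': array([-0.00322875,  0.01750158,  0.02781585]), 'finger_force': 0.0, 'grip_width': 0.08557767703129071}
```

View pics/side0.png

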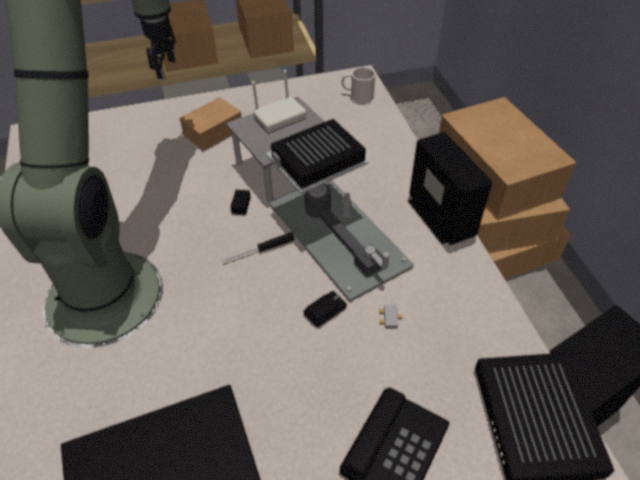

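View pics/top0.png

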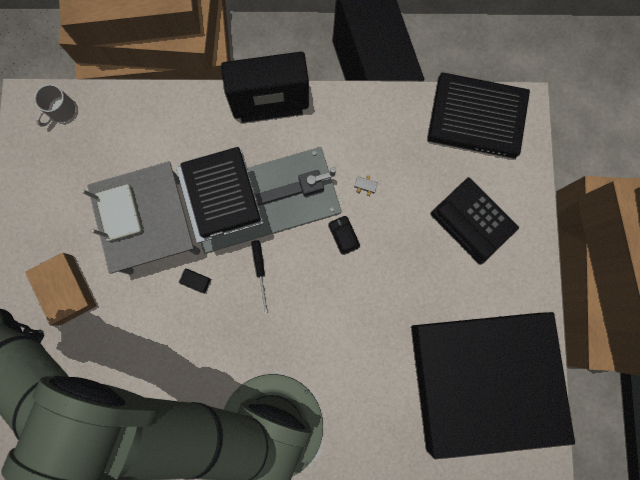

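The side view shows the lift's valve post near (383,257) and the tray at about (320,150). In the top view the valve is near (313,180), the shelf at (145,215) and the tray at (220,190). I'll enlarge both.

```bash
cat >h.py <<'E'
from workcell import *
import numpy as np, cv2
from scipy.spatial.transform import Rotation as Ro
from scipy.optimize import least_squares
def cam(n):
    c=get_calibration(n); f=240/np.tan(np.radians(c['fovy']/2))
    return f,c['cx'],c['cy'],np.array(c['xyz']),Ro.from_euler('xyz',c['rotation']).as_matrix()
def proj(n,P):
    f,cx,cy,t,R=cam(n); p=(np.atleast_2d(P)-t)@R
    return np.c_[cx+f*p[:,0]/p[:,2],cy+f*p[:,1]/p[:,2]]
def onz(n,u,v,z):
    f,cx,cy,t,R=cam(n); d=R@np.array([(u-cx)/f,(v-cy)/f,1]); return t+d*(z-t[2])/d[2]
def crop(n,x0,y0,w,h,k,name,img=None):
    im=grab_frame(n) if img is None else img
    c=cv2.cvtColor(im[y0:y0+h,x0:x0+w],cv2.COLOR_RGB2BGR)
    c=cv2.resize(c,None,fx=k,fy=k,interpolation=cv2.INTER_CUBIC)
    cv2.imwrite(f'pics/{name}.png',c)
E
python3 - <<'E'
from h import *
crop('top',80,130,270,150,2.96,'t1',cv2.imread('pics/top0.png')[:,:,::-1])
crop('side',220,90,200,150,4,'s1',cv2.imread('pics/side0.png')[:,:,::-1])
crop('side',290,190,130,110,5,'s2',cv2.imread('pics/side0.png')[:,:,::-1])
E
```

```text
(no output)
```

View pics/t1.png

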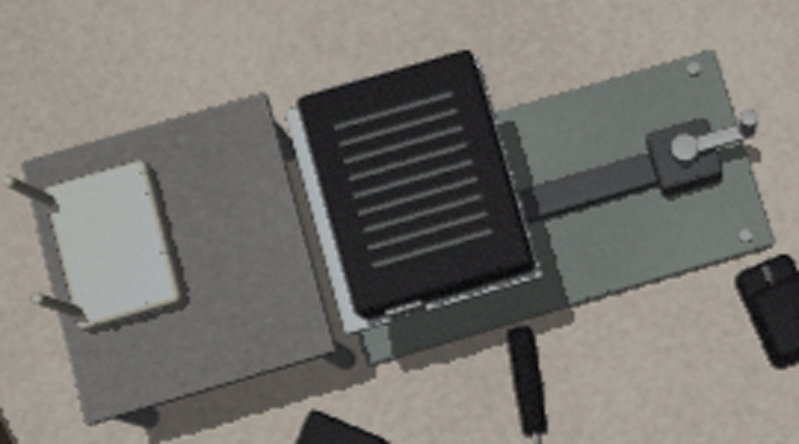

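View pics/s1.png

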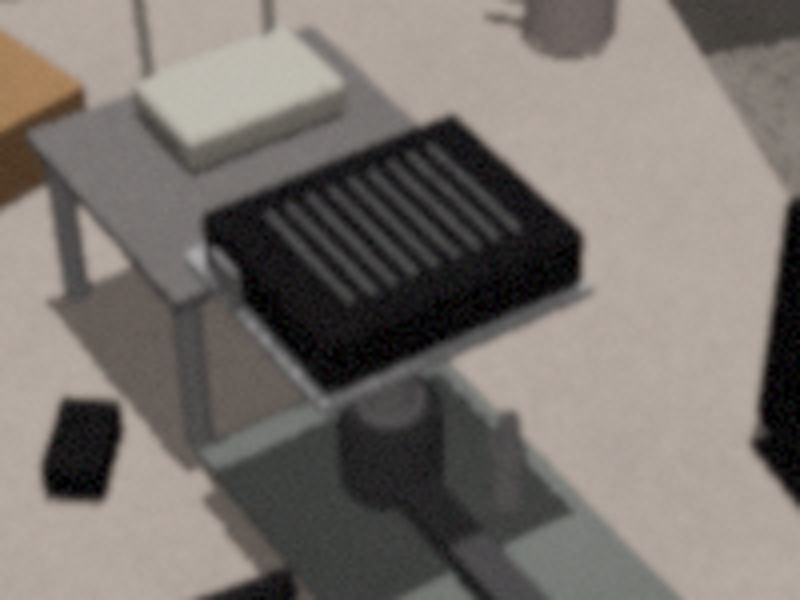

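View pics/s2.png

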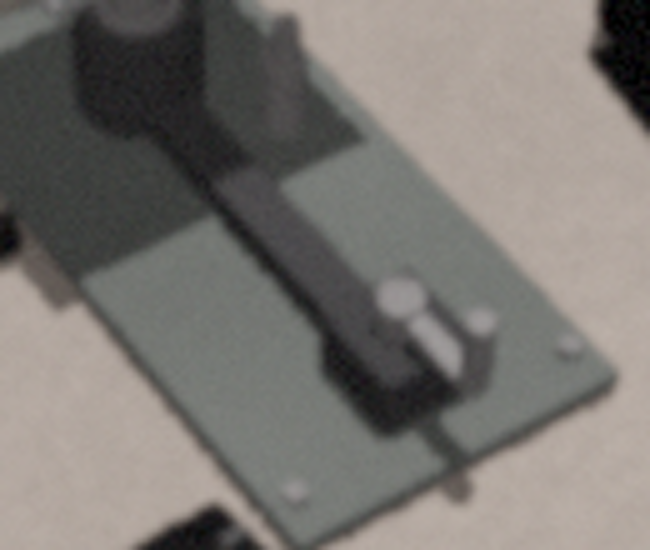

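The crops give me these full-picture pixels:
- **Post top:** top (332.7,169.9), side (386.4,254).
- **Plate corners:** top (321,147), (341,212) and (205,252).
- **Shelf corners:** top (170,161), (192.5,249), (87,185) and (110,274).
- **Tray corners:** visible in both views.

I'll fit the whole model to them.

```bash
cat >>h.py <<'E'
def model(p):
    x,y,a,h,r,g,py,va=p; c,s=np.cos(a),np.sin(a)
    W=lambda X,Y,Z:[x+c*X-s*Y,y+s*X+c*Y,Z]
    T=.1+r; sy=.085+g
    pz=W(.06*np.sin(va),-.24-.06*np.cos(va),.121)
    return {'pB':W(.1,py,.016),'pF':W(-.1,py,.016),'pL':W(-.1,py+.4,.016),
    'sNB':W(.12,sy,h),'sNF':W(-.12,sy,h),'sFB':W(.12,sy+.22,h),'sFF':W(-.12,sy+.22,h),
    'tB':W(.1,.085,T),'tF':W(-.1,.085,T),'tVF':W(-.1,-.085,T),'tVB':W(.1,-.085,T),'post':pz,'ax':W(0,-.24,.1)}
E
cat >fit.py <<'E'
from h import *
O=[('top','pB',320.9,146.9),('top','pF',341.1,212.1),('top','pL',205,252.3),
('top','sNB',170.2,161.4),('top','sNF',192.5,248.9),('top','sFB',87.4,185.1),('top','sFF',110.4,273.6),
('side','sFF',227,123.3),('side','sNF',265,166.0),('side','sFB',297.5,96.8),
('top','tB',177.3,167.8),('top','tF',197.2,241.5),('top','tVF',262.4,221.9),
('side','tVF',300.5,190.3),('side','tVB',367.5,161.5),('side','tF',267.5,153.3),
('top','post',332.7,169.9),('side','post',386.4,254.)]
def res(p):
    m=model(p); return np.concatenate([proj(n,m[k])[0]-[u,v] for n,k,u,v in O])
s=least_squares(res,[.55,.05,.26,.135,.1,.018,-.3,0],loss='soft_l1')
print(s.x.round(4)); 
for o,r in zip(O,res(s.x).reshape(-1,2)): print(o[:2],r.round(1))
sd=np.sqrt(np.diag(np.linalg.inv(s.jac.T@s.jac)))
print(sd.round(4)); m=model(s.x); print('post',m['post'],'ax',m['ax'])
np.save('p.npy',s.x)
E
python3 fit.py
```

```text
[ 0.5914  0.1283  0.2734  0.1519  0.0996  0.0155 -0.2996  0.0319]
('top', 'pB') [ 0.9 -1.1]
('top', 'pF') [-0.   0.2]
('top', 'pL') [-3.1 -2.1]
('top', 'sNB') [2.4 1.4]
('top', 'sNF') [2.  2.5]
('top', 'sFB') [ 1.8 -0.4]
('top', 'sFF') [-1.2  1. ]
('side', 'sFF') [-3.4 -0.6]
('side', 'sNF') [-5.7  0.3]
('side', 'sFB') [-0.6 -0.5]
('top', 'tB') [-1.1 -4.2]
('top', 'tF') [-2.1 -1.8]
('top', 'tVF') [-0.5 -0.4]
('side', 'tVF') [0.2 1.6]
('side', 'tVB') [2.3 1.1]
('side', 'tF') [-0.2 -0.5]
('top', 'post') [ 0.1 -1.2]
('side', 'post') [-0.7  0.4]
[0.0012 0.0016 0.0051 0.0041 0.0034 0.004  0.0028 0.0555]
post [np.float64(0.6741915192786416), np.float64(-0.16005103795024006), 0.121] ax [np.float64(0.6561567017152062), np.float64(-0.10282564712192324), 0.1]
```

```bash
python3 - <<'E'
import re
s=open('fit.py').read()
s=s.replace("('top','post'","('side','pL',271.3,203.8),('side','pB',412.4,265),('side','pF',350,299.2),\n('top','post'")
open('fit.py','w').write(s)
t=s.replace("m=model(p);","m=model(p[:8]);").replace("proj(n,m[k])[0]-[u,v]","D(n,proj(n,m[k])[0],p)-[u,v]").replace("-.3,0]","-.3,0,0,0]")
t=t.replace("def res","""def D(n,q,p):
    f,cx,cy,_,_=cam(n); k=p[8+(n=='side')]; d=(q-[cx,cy])/f; return q+(q-[cx,cy])*k*(d@d)
def res""").replace("model(s.x)","model(s.x[:8])").replace("np.save","#")
open('fit2.py','w').write(t)
E
python3 fit.py; echo; python3 fit2.py
```

```text
Traceback (most recent call last):
  File "fit.py", line 11, in <module>
    s=least_squares(res,[.55,.05,.26,.135,.1,.018,-.3,0],loss='soft_l1')
  File "fit.py", line 10, in res
    m=model(p); return np.concatenate([proj(n,m[k])[0]-[u,v] for n,k,u,v in O])
                                       ~~~~^^^^^^^^
  File "h.py", line 9, in proj
    f,cx,cy,t,R=cam(n); p=(np.atleast_2d(P)-t)@R
                ~~~^^^
  File "h.py", line 6, in cam
    c=get_calibration(n); f=240/np.tan(np.radians(c['fovy']/2))
ValueError: time passes only in moves, steps and waits
Traceback (most recent call last):
  File "fit2.py", line 13, in <module>
    s=least_squares(res,[.55,.05,.26,.135,.1,.018,-.3,0,0,0],loss='soft_l1')
  File "fit2.py", line 12, in res
    m=model(p[:8]); return np.concatenate([D(n,proj(n,m[k])[0],p)-[u,v] for n,k,u,v in O])
                                               ~~~~^^^^^^^^
  File "h.py", line 9, in proj
    f,cx,cy,t,R=cam(n); p=(np.atleast_2d(P)-t)@R
                ~~~^^^
  File "h.py", line 6, in cam
    c=get_calibration(n); f=240/np.tan(np.radians(c['fovy']/2))
ValueError: time passes only in moves, steps and waits
```

My fit called `get_calibration` thousands of times and it now refuses. I'll store the values it already printed as constants, so it is never called again.

```bash
python3 - <<'E'
s=open('h.py').read()
s=s.replace("    c=get_calibration(n); f=","""    c=CAL[n]; f=""").replace("def cam","""CAL={'side':dict(fovy=45.60304038738679,cx=321.52202743058024,cy=242.71432703598262,xyz=[0.30518015,-0.94764273,1.14459007],rotation=[-2.42271087,0.0092343,-0.27572547]),
'top':dict(fovy=43.71181814326247,cx=313.7074594706026,cy=222.37255657507865,xyz=[0.27151094,-0.09354423,1.66208387],rotation=[-2.97570283,-0.01081064,-1.56851427])}
def cam""",1)
open('h.py','w').write(s)
E
python3 fit.py; echo; python3 fit2.py
```

```text
[ 0.5916  0.1285  0.2755  0.1524  0.0993  0.0149 -0.3006  0.0164]
('top', 'pB') [ 1.  -1.4]
('top', 'pF') [ 0.2 -0.2]
('top', 'pL') [-2.7 -2.2]
('top', 'sNB') [2.4 1.3]
('top', 'sNF') [2.2 2.4]
('top', 'sFB') [ 1.8 -0.3]
('top', 'sFF') [-1.   1.1]
('side', 'sFF') [-3.5 -0.6]
('side', 'sNF') [-5.6  0.3]
('side', 'sFB') [-0.7 -0.5]
('top', 'tB') [-1.2 -4.1]
('top', 'tF') [-2.1 -1.9]
('top', 'tVF') [-0.5 -0.5]
('side', 'tVF') [0.3 1.6]
('side', 'tVB') [2.3 1. ]
('side', 'tF') [-0.1 -0.5]
('side', 'pL') [-1.1 -3.1]
('side', 'pB') [2.1 0.3]
('side', 'pF') [-1.5  0.2]
('top', 'post') [ 0.1 -1.2]
('side', 'post') [-0.7  0.3]
[0.0012 0.0016 0.0047 0.004  0.0033 0.0038 0.0024 0.0541]
post [np.float64(0.6741099619310439), np.float64(-0.15990005678299388), 0.121] ax [np.float64(0.6568442499716937), np.float64(-0.10243793716896679), 0.1]

[ 0.5889  0.1275  0.2859  0.184   0.1076  0.0149 -0.3017  0.0234 -0.1214
 -0.8295]
('top', 'pB') [ 1.1 -1.4]
('top', 'pF') [ 1.  -0.5]
('top', 'pL') [-1.1 -1.2]
('top', 'sNB') [0.8 0.1]
('top', 'sNF') [1.4 2.1]
('top', 'sFB') [ 1.6 -0. ]
('top', 'sFF') [-0.8  1.5]
('side', 'sFF') [ 0.1 -0.1]
('side', 'sNF') [-5.9 -5.7]
('side', 'sFB') [-1.4  0.6]
('top', 'tB') [-0.8 -3.1]
('top', 'tF') [-1.3 -1.1]
('top', 'tVF') [ 0.  -0.5]
('side', 'tVF') [-0.   0.2]
('side', 'tVB') [0.6 0.4]
('side', 'tF') [0.2 0.5]
('side', 'pL') [-1.3 -1.6]
('side', 'pB') [ 0.1 -0.2]
('side', 'pF') [-1.1  0.3]
('top', 'post') [ 0.1 -1.4]
('side', 'post') [-1.1  0.2]
[0.0012 0.0016 0.0054 0.0081 0.003  0.0035 0.0023 0.0613 0.0645 0.1438]
post [np.float64(0.674847988236739), np.float64(-0.1599279512441129), 0.121] ax [np.float64(0.6565850092977734), np.float64(-0.10277496706765105), 0.1]
```

```bash
python3 - <<'E'
import re
s=open('h.py').read()
s=s.replace("g,py,va=p","g,py,va,sx=p")
for a in("(.12,sy","(-.12,sy"): s=s.replace(a,a.replace(",sy","+sx,sy"))
open('h.py','w').write(s)
s=open('fit.py').read().replace("-.3,0]","-.3,0,0]"); open('fit.py','w').write(s)
s=open('fit2.py').read().replace("-.3,0,","-.3,0,0,").replace("[:8]","[:9]").replace("p[8+","p[9+"); open('fit2.py','w').write(s)
E
python3 fit.py; echo; python3 fit2.py
```

```text
[ 0.5866  0.1264  0.2951  0.1453  0.1034  0.0194 -0.3001  0.0083  0.0166]
('top', 'pB') [ 0.3 -1.4]
('top', 'pF') [ 0.9 -0.6]
('top', 'pL') [-1.3  0.1]
('top', 'sNB') [-0.2 -0.7]
('top', 'sNF') [ 1.2 -0.6]
('top', 'sFB') [-0.  -0.8]
('top', 'sFF') [-1.1 -0.4]
('side', 'sFF') [-1.8  0.5]
('side', 'sNF') [-2.5  0.7]
('side', 'sFB') [-0.2 -0.1]
('top', 'tB') [-1.4 -1.8]
('top', 'tF') [-0.7  0.3]
('top', 'tVF') [0.8 0.3]
('side', 'tVF') [-0.5  1.6]
('side', 'tVB') [ 0.9 -0. ]
('side', 'tF') [-2.2 -0.2]
('side', 'pL') [-3.  -1.7]
('side', 'pB') [ 1.8 -0.3]
('side', 'pF') [-0.8  0.8]
('top', 'post') [ 0.3 -1.3]
('side', 'post') [-0.5  0.5]
[0.0013 0.0016 0.0051 0.0034 0.0027 0.0026 0.0023 0.0512 0.0027]
post [np.float64(0.6743755782698924), np.float64(-0.16052819052677378), 0.121] ax [np.float64(0.6564457874167254), np.float64(-0.10326980598824795), 0.1]

[ 0.5865  0.1264  0.2953  0.1538  0.1062  0.0214 -0.3004  0.0152  0.0155
 -0.0975 -0.3327]
('top', 'pB') [ 0.4 -1.3]
('top', 'pF') [ 1.  -0.6]
('top', 'pL') [-0.8 -0. ]
('top', 'sNB') [-0.7 -0.5]
('top', 'sNF') [ 0.4 -0.5]
('top', 'sFB') [ 1.4 -0.3]
('top', 'sFF') [-0.4 -0.6]
('side', 'sFF') [-0.5  0.9]
('side', 'sNF') [-3.  -1.2]
('side', 'sFB') [-0.5  0.7]
('top', 'tB') [-0.8 -1.7]
('top', 'tF') [-0.4  0.1]
('top', 'tVF') [0.8 0.2]
('side', 'tVF') [-0.5  0.9]
('side', 'tVB') [ 0.5 -0.1]
('side', 'tF') [-1.7  0. ]
('side', 'pL') [-2.7 -1.4]
('side', 'pB') [ 1.  -0.4]
('side', 'pF') [-0.8  0.6]
('top', 'post') [ 0.2 -1.4]
('side', 'post') [-0.7  0.4]
[0.0012 0.0015 0.0049 0.0083 0.003  0.0031 0.0022 0.0541 0.0033 0.051
 0.1833]
post [np.float64(0.6747152163158827), np.float64(-0.16031501939796766), 0.121] ax [np.float64(0.6563783014207301), np.float64(-0.1031857138523204), 0.1]
```

The fit is now consistent to about 1 px. The post is at (0.6745, -0.160), the axis at (0.6565, -0.103), yaw 0.295, ram about 0.104 and shelf about 0.146. I'll raise the tool clear of everything and swing over.

>>> play_rows(
  deltas=[
    [0,0,-0.4,0,0,0,0.3],
    [0,0,-0.4,0,0,0,0.3],
    [0,0,-0.4,0,0,0,0.3],
    [0,0,-0.4,0,0,0,0.3],
    [0,0,-0.4,0,0,0,0.3],
    [-0.41,-0.29,-0.4,0,0,0.2,0.3],
    [-0.41,-0.29,-0.4,0,0,0.2,0.3],
    [-0.41,-0.29,-0.4,0,0,0.2,0.3],
    [-0.41,-0.29,-0.4,0,0,0.2,0.3],
    [-0.41,-0.29,-0.4,0,0,0.2,0.3],
  ],
  newtons=20,
)

```text
clock: 1.1
position: [0.3881, 0.348, 0.4038]
tool_rot: [-3.141, -0.0, 2.288]
force: [1.2, 1.0, 0.8]
grip_width: 0.06
finger_force: 0.0
```

```bash
cat >>h.py <<'E'
def tgt(x,y,z,yaw):
    o=observe(); p=np.array(o['position']); R=Ro.from_euler('xyz',o['tool_rot'])
    Rt=Ro.from_euler('xyz',[np.pi,0,yaw])
    print('clock',o['clock'],'pos',p.round(4),'rot',np.round(o['tool_rot'],3),'w',round(o['grip_width'],4),'F',np.round(o['force'],1))
    print('shift',(R.inv().apply(np.array([x,y,z])-p)/.5).round(4),'turn',((R.inv()*Rt).as_rotvec()/2.0944).round(4))
E
python3 -c "
from h import *
tgt(.6745,-.16,.25,1.866)"
```

```text
clock 1.1 pos [0.3881 0.348  0.4038] rot [-3.141 -0.     2.288] w 0.06 F [1.2 1.  0.8]
shift [-1.1423 -0.2357  0.3076] turn [-1.000e-04 -0.000e+00  2.014e-01]
```

>>> play_rows(
  deltas=[
    [-0.95,-0.196,0,0,0,0.2,0.5],
    [-0.95,-0.196,0,0,0,0.2,0.5],
    [-0.95,-0.196,0,0,0,0.2,0.5],
    [-0.95,-0.196,0,0,0,0.2,0.5],
    [-0.95,-0.196,0,0,0,0.2,0.5],
    [-0.95,-0.196,0,0,0,0.2,0.5],
    [-0.95,-0.196,0,0,0,0.2,0.5],
    [-0.95,-0.196,0,0,0,0.2,0.5],
    [-0.95,-0.196,0,0,0,0.2,0.5],
    [-0.95,-0.196,0,0,0,0.2,0.5],
  ],
)

```text
clock: 2.1
position: [0.6266, -0.0758, 0.4034]
tool_rot: [-3.141, 0.001, 1.867]
force: [-0.9, 0.9, 0.0]
grip_width: 0.0428
finger_force: 0.0
```

```bash
python3 -c "
from h import *
tgt(.6745,-.16,.18,1.866)"
```

```text
clock 2.1 pos [ 0.6266 -0.0758  0.4034] rot [-3.141e+00  1.000e-03  1.867e+00] w 0.0428 F [-0.9  0.9  0. ]
shift [-0.1887  0.043   0.447 ] turn [-0.0004  0.0004  0.0005]
```

>>> play_rows(
  deltas=[
    [-0.1887,0.043,0,0,0,0,0.5],
    [-0.1887,0.043,0,0,0,0,0.5],
    [-0.1887,0.043,0.44,0,0,0,0.5],
    [-0.1887,0.043,0.44,0,0,0,0.5],
    [-0.1887,0.043,0.44,0,0,0,0.5],
    [-0.1887,0.043,0.44,0,0,0,0.5],
    [-0.1887,0.043,0.44,0,0,0,0.5],
    [-0.1887,0.043,0.44,0,0,0,0.5],
  ],
)

```text
clock: 2.9
position: [0.6724, -0.1558, 0.1805]
tool_rot: [-3.136, -0.002, 1.869]
force: [0.4, 0.3, 0.8]
grip_width: 0.0424
finger_force: 0.0
```

```bash
python3 - <<'E'
from h import *
tgt(.6745,-.16,.085,1.866)
a=grab_frame('side'); b=grab_frame('top')
A=cv2.resize(a[180:300,310:450],None,fx=4,fy=4,interpolation=2); B=cv2.resize(b[130:220,290:370],None,fx=4.5,fy=4.5,interpolation=2)
H=max(A.shape[0],B.shape[0]); A,B=[np.pad(q,((0,H-q.shape[0]),(0,0),(0,0))) for q in(A,B)]
m=np.hstack([A,B]); print(m.shape); m=m[:,:]
cv2.imwrite('pics/m1.png',cv2.resize(m,None,fx=800/m.shape[1],fy=800/m.shape[1])[:,:,::-1])
E
```

```text
clock 2.9 pos [ 0.6724 -0.1558  0.1805] rot [-3.136e+00 -2.000e-03  1.869e+00] w 0.0424 F [0.4 0.3 0.8]
shift [-0.0096  0.0025  0.1909] turn [-0.0024 -0.0011  0.0014]
(480, 920, 3)
```

View pics/m1.png

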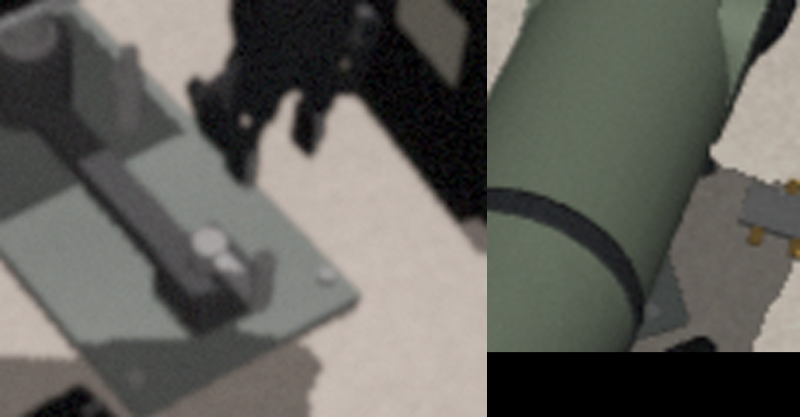

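The side view shows fingertips at about (379.6,232) and (398.6,223). The post still stands upright below them, at about (385,254).

```bash
python3 - <<'E'
from h import *
o=observe();p=o['position']
for dz in(0,.006,.01):print(proj('side',[p[0],p[1],p[2]+dz]))
print(proj('side',[[.6745,-.16,.121],[.6565,-.103,.1],[.6565,-.103,.09]]))
E
```

```text
[[387.46611444 235.05933076]]
[[387.67332913 233.27598769]]
[[387.81228362 232.08010947]]
[[385.85097022 254.3419044 ]
 [370.10657926 244.20963798]
 [369.88165089 246.90413622]]
```

>>> play_rows(
  deltas=[
    [-0.0096,0.0025,0.1,0,0,0,0.5],
    [-0.0096,0.0025,0.17,0,0,0,0.5],
    [-0.0096,0.0025,0.185,0,0,0,0.5],
    [-0.0096,0.0025,0.185,0,0,0,0.5],
    [-0.0096,0.0025,0.185,0,0,0,0.5],
  ],
)

```text
clock: 3.5
position: [0.6781, -0.1611, 0.0942]
tool_rot: [3.139, 0.002, 1.869]
force: [0.7, -0.7, 0.8]
grip_width: 0.0426
finger_force: 0.0
```

```bash
python3 - <<'E'
from h import *
tgt(.6745,-.16,.088,1.866)
E
```

```text
clock 3.5 pos [ 0.6781 -0.1611  0.0942] rot [3.139e+00 2.000e-03 1.869e+00] w 0.0426 F [ 0.7 -0.7  0.8]
shift [ 0.0042 -0.0063  0.0125] turn [0.0014 0.0008 0.0014]
```

>>> play_rows(
  deltas=[
    [0.0,-0.003,0.012,0,0,0,0.75],
    [0.0,-0.003,0.012,0,0,0,0.9],
    [0.0,-0.003,0.012,0,0,0,1],
    [0.0,-0.003,0.012,0,0,0,1],
    [0.0,-0.003,0.012,0,0,0,1],
    [0.0,-0.003,0.012,0,0,0,1],
  ],
  newtons=20,
)

```text
clock: 4.1
position: [0.6756, -0.1612, 0.0862]
tool_rot: [3.141, 0.0, 1.869]
force: [-2.4, 0.7, 6.8]
grip_width: 0.0145
finger_force: 19.8
```

```bash
python3 - <<'E'
from h import *
tgt(.6745,-.16,.088,1.866); o=observe(); print(o['moment'],o['finger_force'])
E
```

```text
clock 4.1 pos [ 0.6756 -0.1612  0.0862] rot [3.141 0.    1.869] w 0.0145 F [-2.4  0.7  6.8]
shift [ 0.0028 -0.0014 -0.0035] turn [0.0003 0.0002 0.0014]
[-0.03985993  0.55694977  0.00821285] 19.77008432149887
```

The post is gripped. Before opening the valve, I'll set up a tray tracker on the side view and check that the arm doesn't block it.

```bash
cat >>h.py <<'E'
def track(save=None):
    g0=cv2.imread('pics/side0.png',0).astype(np.float32); im=grab_frame('side'); t=observe()['clock']
    if save: cv2.imwrite(f'pics/{save}.png',im[:,:,::-1])
    g=cv2.cvtColor(im,cv2.COLOR_RGB2GRAY).astype(np.float32)
    x0,y0,x1,y1=272,122,350,180
    T=cv2.GaussianBlur(g0,(0,0),.8)[y0:y1,x0:x1]; S=cv2.GaussianBlur(g,(0,0),.8)[y0-4:y1+32,x0-6:x1+7]
    r=cv2.matchTemplate(S,T,cv2.TM_CCOEFF_NORMED); _,sc,_,(i,j)=cv2.minMaxLoc(r)
    q=lambda a,b,c:(a-c)/2/(a-2*b+c)
    dv=j-4+(q(r[j-1,i],r[j,i],r[j+1,i]) if 0<j<r.shape[0]-1 else 0); du=i-6+(q(r[j,i-1],r[j,i],r[j,i+1]) if 0<i<r.shape[1]-1 else 0)
    c=[.5866,.1264,.246]; z=np.linspace(0,.1,51); v=np.array([proj('side',[c[0],c[1],c[2]-k])[0,1] for k in z]); 
    d=np.interp(dv,v-v[0],z)*1e3 if dv>0 else dv*3.3
    print(f't={t:.2f} du={du:.2f} dv={dv:.2f} score={sc:.3f} sunk={d:.1f} mm'); return t,d
E
python3 -c "
from h import *
track('s3');track()"
```

```text
t=4.15 du=0.03 dv=-0.01 score=0.924 sunk=-0.0 mm
t=4.20 du=0.02 dv=-0.01 score=0.924 sunk=-0.0 mm
```

View pics/s3.png

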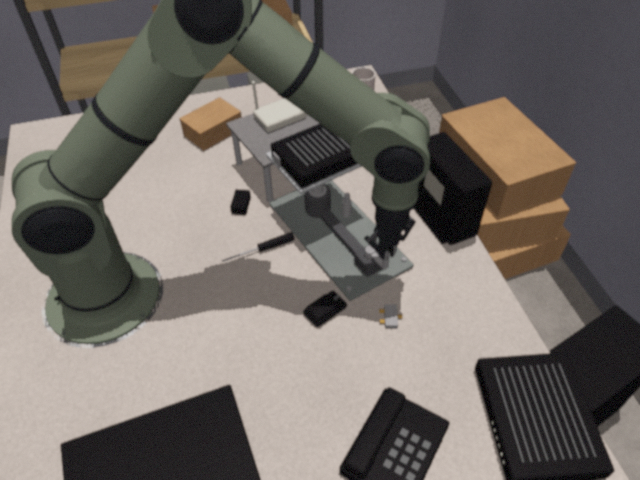

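The side view shows the arm hiding only the gateway's right end (past about x=350). The left part of the tray and the shelf corner at (265,166) stay visible. I'll narrow the tracker and start opening.

>>> play_rows(
  deltas=[
    [0.0001,0.006,0,0,0,-0.024,1],
    [0.0006,0.012,0,0,0,-0.048,1],
    [0.0013,0.018,0,0,0,-0.072,1],
    [0.0013,0.018,0,0,0,-0.072,1],
    [0.0013,0.018,0,0,0,-0.072,1],
  ],
)

```text
clock: 4.7
position: [0.684, -0.1577, 0.0862]
tool_rot: [3.141, 0.0, 2.02]
force: [-2.2, 1.6, 7.3]
grip_width: 0.0145
finger_force: 19.8
```

```bash
sed -i 's/272,122,350,180/272,122,335,180/' h.py; cat >>h.py <<'E'
def st():
    o=observe(); p=np.array(o['position']); ax=np.array([.6582,-.1038]); d=p[:2]-ax; a=.295
    th=np.arctan2(d[1],d[0])-(a-np.pi/2); F=np.array(o['force'])
    tn=np.array([-d[1],d[0]])/np.hypot(*d)
    print('theta %.3f r %.4f yaw-th %.3f Ft %.1f Fr %.1f Fz %.1f ff %.1f z %.4f'%(th,np.hypot(*d),o['tool_rot'][2]-1.869,F[:2]@tn,F[:2]@d/np.hypot(*d),F[2],o['finger_force'],p[2]))
E
python3 -c "
from h import *
track();track();st()"
```

```text
t=4.75 du=-0.05 dv=0.06 score=0.994 sunk=0.2 mm
t=4.80 du=-0.04 dv=0.05 score=0.994 sunk=0.2 mm
theta 0.151 r 0.0597 yaw-th 0.151 Ft -2.7 Fr -2.4 Fz 6.1 ff 19.8 z 0.0862
```

>>> play_rows(
  deltas=[
    [0.0001,0.006,0,0,0,-0.024,1],
    [0.0001,0.006,0,0,0,-0.024,1],
    [0.0001,0.006,0,0,0,-0.024,1],
  ],
)

```text
clock: 5.1
position: [0.6867, -0.1563, 0.0862]
tool_rot: [3.141, 0.0, 2.07]
force: [-2.1, 2.0, 6.9]
grip_width: 0.014
finger_force: 19.8
```

```bash
python3 -c "
from h import *
track();track();track();st()"
```

```text
t=5.15 du=-0.13 dv=0.24 score=0.992 sunk=0.8 mm
t=5.20 du=-0.14 dv=0.27 score=0.992 sunk=0.8 mm
t=5.25 du=-0.14 dv=0.26 score=0.992 sunk=0.8 mm
theta 0.203 r 0.0597 yaw-th 0.201 Ft -1.1 Fr -2.3 Fz 7.0 ff 19.8 z 0.0862
```

>>> play_rows(
  deltas=[
    [0,0,0,0,0,0,1],
    [0,0,0,0,0,0,1],
    [0,0,0,0,0,0,1],
    [0,0,0,0,0,0,1],
  ],
)

```text
clock: 5.65
position: [0.6867, -0.1563, 0.0862]
tool_rot: [3.141, 0.0, 2.07]
force: [-2.3, 2.3, 7.4]
grip_width: 0.0145
finger_force: 19.8
```

```bash
python3 -c "
from h import *
track();track()"
```

```text
t=5.70 du=-0.15 dv=0.27 score=0.992 sunk=0.8 mm
t=5.75 du=-0.14 dv=0.28 score=0.992 sunk=0.9 mm
```

>>> play_rows(
  deltas=[
    [0.0001,0.005,0,0,0,-0.02,1],
    [0.0001,0.005,0,0,0,-0.02,1],
    [0.0001,0.005,0,0,0,-0.02,1],
    [0.0001,0.005,0,0,0,-0.02,1],
  ],
)

```text
clock: 6.15
position: [0.689, -0.1549, 0.0862]
tool_rot: [3.141, 0.0, 2.112]
force: [-2.6, 2.4, 6.1]
grip_width: 0.0148
finger_force: 19.8
```

```bash
python3 -c "
from h import *
track();track();st()"
```

```text
t=6.20 du=-0.15 dv=0.30 score=0.992 sunk=0.9 mm
t=6.25 du=-0.15 dv=0.30 score=0.992 sunk=0.9 mm
theta 0.246 r 0.0597 yaw-th 0.243 Ft -0.6 Fr -2.6 Fz 5.8 ff 19.8 z 0.0863
```

>>> play_rows(
  deltas=[
    [0.0001,0.005,0,0,0,-0.02,1],
    [0.0001,0.005,0,0,0,-0.02,1],
    [0.0001,0.005,0,0,0,-0.02,1],
    [0.0001,0.005,0,0,0,-0.02,1],
  ],
)

```text
clock: 6.65
position: [0.691, -0.1536, 0.0862]
tool_rot: [3.141, 0.0, 2.154]
force: [-2.3, 2.3, 6.4]
grip_width: 0.0147
finger_force: 19.8
```

```bash
python3 -c "
from h import *
track();track();st()"
```

```text
t=6.70 du=-0.14 dv=0.33 score=0.991 sunk=1.0 mm
t=6.75 du=-0.15 dv=0.32 score=0.991 sunk=1.0 mm
theta 0.287 r 0.0597 yaw-th 0.285 Ft -1.3 Fr -3.8 Fz 7.0 ff 19.8 z 0.0862
```

>>> play_rows(
  deltas=[
    [0.0001,0.005,0,0,0,-0.02,1],
    [0.0001,0.005,0,0,0,-0.02,1],
    [0.0001,0.005,0,0,0,-0.02,1],
    [0.0001,0.005,0,0,0,-0.02,1],
  ],
)

```text
clock: 7.15
position: [0.693, -0.1522, 0.0862]
tool_rot: [3.141, 0.0, 2.196]
force: [-2.5, 1.2, 7.1]
grip_width: 0.0146
finger_force: 19.8
```

```bash
python3 -c "
from h import *
track();track();st()"
```

```text
t=7.20 du=-0.14 dv=0.37 score=0.990 sunk=1.2 mm
t=7.25 du=-0.15 dv=0.37 score=0.990 sunk=1.2 mm
theta 0.328 r 0.0596 yaw-th 0.327 Ft -1.3 Fr -2.5 Fz 8.1 ff 19.8 z 0.0862
```

>>> play_rows(
  deltas=[
    [0.0001,0.005,0,0,0,-0.02,1],
    [0.0001,0.005,0,0,0,-0.02,1],
    [0.0001,0.005,0,0,0,-0.02,1],
    [0.0001,0.005,0,0,0,-0.02,1],
  ],
)

```text
clock: 7.65
position: [0.6949, -0.1507, 0.0862]
tool_rot: [3.141, -0.0, 2.238]
force: [-3.7, 1.6, 7.1]
grip_width: 0.0144
finger_force: 19.8
```

```bash
python3 -c "
from h import *
track();track();st()"
```

```text
t=7.70 du=-0.15 dv=0.40 score=0.990 sunk=1.2 mm
t=7.75 du=-0.15 dv=0.40 score=0.990 sunk=1.2 mm
theta 0.369 r 0.0596 yaw-th 0.369 Ft -2.2 Fr -3.9 Fz 7.3 ff 19.8 z 0.0862
```

>>> play_rows(
  deltas=[
    [0.0001,0.005,0,0,0,-0.02,1],
    [0.0001,0.005,0,0,0,-0.02,1],
    [0.0001,0.005,0,0,0,-0.02,1],
    [0.0001,0.005,0,0,0,-0.02,1],
  ],
)

```text
clock: 8.15
position: [0.6969, -0.1491, 0.0862]
tool_rot: [3.141, 0.0, 2.28]
force: [-3.7, 2.5, 8.2]
grip_width: 0.0141
finger_force: 19.8
```

```bash
python3 -c "
from h import *
track();track();st()"
```

```text
t=8.20 du=0.05 dv=1.78 score=0.990 sunk=5.6 mm
t=8.25 du=0.00 dv=1.98 score=0.990 sunk=6.2 mm
theta 0.411 r 0.0595 yaw-th 0.411 Ft -1.7 Fr -3.3 Fz 7.6 ff 19.8 z 0.0862
```

It's sinking at about 12 mm/s, which is a good rate, so I'll hold here.

>>> play_rows(
  deltas=[
    [0,0,0,0,0,0,1],
    [0,0,0,0,0,0,1],
    [0,0,0,0,0,0,1],
    [0,0,0,0,0,0,1],
    [0,0,0,0,0,0,1],
    [0,0,0,0,0,0,1],
    [0,0,0,0,0,0,1],
    [0,0,0,0,0,0,1],
  ],
)

```text
clock: 9.05
position: [0.6968, -0.1491, 0.0862]
tool_rot: [3.141, 0.0, 2.28]
force: [-3.1, 1.8, 7.4]
grip_width: 0.0143
finger_force: 19.8
```

```bash
python3 -c "
from h import *
track();track()"
```

```text
t=9.10 du=0.28 dv=5.77 score=0.974 sunk=18.2 mm
t=9.15 du=0.25 dv=5.99 score=0.975 sunk=18.9 mm
```

>>> play_rows(
  deltas=[
    [0,0,0,0,0,0,1],
    [0,0,0,0,0,0,1],
    [0,0,0,0,0,0,1],
    [0,0,0,0,0,0,1],
    [0,0,0,0,0,0,1],
    [0,0,0,0,0,0,1],
    [0,0,0,0,0,0,1],
    [0.0001,-0.005,0,0,0,0.02,1],
    [0.0003,-0.01,0,0,0,0.04,1],
    [0.0006,-0.014,0,0,0,0.056,1],
  ],
)

```text
clock: 10.15
position: [0.6922, -0.1528, 0.0863]
tool_rot: [3.139, 0.0, 2.161]
force: [2.8, 4.1, 5.5]
grip_width: 0.0147
finger_force: 19.7
```

```bash
python3 -c "
from h import *
track();track();track();track('s4');st()"
```

```text
t=10.20 du=0.37 dv=10.01 score=0.976 sunk=31.8 mm
t=10.25 du=0.37 dv=10.03 score=0.976 sunk=31.9 mm
t=10.30 du=0.35 dv=10.04 score=0.977 sunk=31.9 mm
t=10.35 du=0.36 dv=10.06 score=0.976 sunk=32.0 mm
theta 0.311 r 0.0596 yaw-th 0.294 Ft 4.3 Fr -2.2 Fz 6.2 ff 19.8 z 0.0862
```

The tray stopped at about 31 mm sunk. I'll take a close look at the tray and shelf edges.

```bash
python3 - <<'E'
from h import *
im=cv2.imread('pics/s4.png')[:,:,::-1]
im=cv2.convertScaleAbs(im,alpha=1.5,beta=10)
crop('side',222,115,114,85,7,'c4',im)
E
```

```text
(no output)
```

View pics/c4.png

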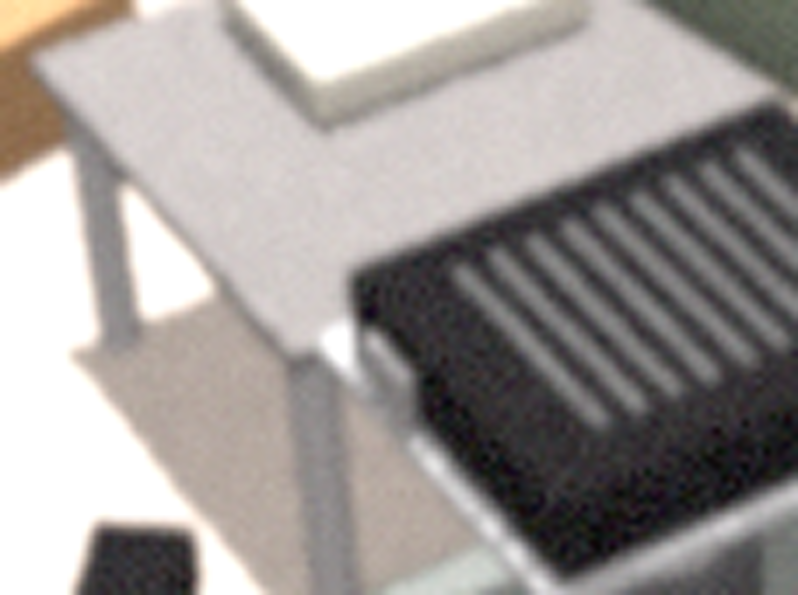

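The crop puts the shelf's top front edge from (227,123.6) to its near corner at (263.4,165.3). The tray's shelf-side corner is at (267.7,163.6) and its valve-side front corner at (300.8,197.6). I'll refit with these added.

```bash
cat >fit3.py <<'E'
from h import *
src=open('fit.py').read().split('def res')[0].split('import *')[1]
exec(src)
O=[o for o in O if not(o[0]=='side' and o[1] in('sNF','sFF'))]
O+=[('side','sFF',227,123.6),('side','sNF',263.6,165.3)]
O2=[('side','tF',267.7,163.6),('side','tVF',300.9,197.8)]
def res(p):
    m=model(p[:9]); q=p[:9].copy(); q[4]=p[9]; m2=model(q)
    a=[proj(n,m[k])[0]-[u,v] for n,k,u,v in O]+[proj(n,m2[k])[0]-[u,v] for n,k,u,v in O2]
    return np.r_[np.concatenate(a),(p[4]-p[9]-.0308)/.0008,(p[5]-.0175)/.002]
s=least_squares(res,[.5866,.1264,.295,.145,.103,.018,-.3,0,.01,.07],loss='soft_l1')
sd=np.sqrt(np.diag(np.linalg.inv(s.jac.T@s.jac)))
print(s.x.round(4));print(sd.round(4))
for o,r in zip(O+O2,res(s.x).reshape(-1,2)): print(o[:2],r.round(1))
print('remaining',.1+s.x[9]-s.x[3])
# local: tray corner height above shelf edge line
m=model(s.x[:9]); x=s.x
for r in (x[9],x[3]-.1):
    q=x[:9].copy(); q[4]=r; mm=model(q); A,B,C=[proj('side',mm[k])[0] for k in('sFF','sNF','tF')]
    sl=(B-A)[1]/(B-A)[0]; print('tF above line px',B[1]+sl*(C[0]-B[0])-C[1],'rel sNF',C-B)
E
python3 fit3.py
```

```text
[ 0.5871  0.1268  0.295   0.1463  0.1029  0.0183 -0.3004 -0.0013  0.0155
  0.0721]
[0.0011 0.0014 0.0049 0.0031 0.0025 0.0017 0.0022 0.0509 0.0025 0.0026]
('top', 'pB') [ 0.3 -1.6]
('top', 'pF') [ 0.8 -0.7]
('top', 'pL') [-1.4 -0.1]
('top', 'sNB') [ 0.  -0.7]
('top', 'sNF') [ 1.4 -0.6]
('top', 'sFB') [ 0.2 -0.8]
('top', 'sFF') [-1.  -0.4]
('side', 'sFB') [-0.2 -0.2]
('top', 'tB') [-1.5 -2. ]
('top', 'tF') [-0.8  0.2]
('top', 'tVF') [0.7 0.2]
('side', 'tVF') [-0.3  1.6]
('side', 'tVB') [ 1. -0.]
('side', 'tF') [-2.  -0.2]
('side', 'pL') [-2.8 -1.7]
('side', 'pB') [ 2.  -0.4]
('side', 'pF') [-0.6  0.6]
('top', 'post') [ 0.2 -1.3]
('side', 'post') [-0.6  0.4]
('side', 'sFF') [-1.9  0.1]
('side', 'sNF') [-1.2  1.4]
('side', 'tF') [-1.2 -1.2]
('side', 'tVF') [-0.2  3.3]
remaining 0.025813700678455176
tF above line px 8.957708416261 rel sNF [ 4.06973487 -4.27069608]
tF above line px 2.3520468423300827 rel sNF [4.87601943 3.26354335]
```

Some tray corners were misread, because the 10 mm side face blurs into the top edge. The gateway's corners are crisper, so I'll refit with those.

```bash
python3 - <<'E'
s=open('h.py').read()
s=s.replace("'post':pz","'gBL':W(-.095,-.075,T),'gTs':W(-.095,.075,T+.042),'gTsB':W(.095,.075,T+.042),'gTvB':W(.095,-.075,T+.042),'gTvF':W(-.095,-.075,T+.042),'post':pz")
open('h.py','w').write(s)
f=open('fit3.py').read()
f=f.replace("in('sNF','sFF'))]","in('sNF','sFF','tVF','tF','tVB')) and o[:2] not in [('top','tB'),('top','tVF')]]\nO+=[('side','gBL',302.5,187),('side','gTs',271.8,143.8),('top','gTsB',181.4,163.8),('top','gTs',203.3,235.4),('top','gTvB',238.8,147.6),('top','gTvF',260.7,219.5)]")
i=f.index("O2=");j=f.index("\n",i)
f=f[:i]+"O2=[('side','gBL',302.3,197.6),('side','gTs',272.7,154.3)]"+f[j:]
open('fit3.py','w').write(f)
E
python3 fit3.py
```

```text
[ 0.5884  0.1225  0.2947  0.1476  0.0979  0.0218 -0.2958 -0.0291  0.015
  0.0671]
[0.0013 0.0023 0.0052 0.0034 0.0034 0.0028 0.0027 0.0517 0.0027 0.0034]
('top', 'pB') [ 0.3 -1.6]
('top', 'pF') [ 0.8 -0.7]
('top', 'pL') [-1.4 -0.1]
('top', 'sNB') [ 0.4 -0.7]
('top', 'sNF') [ 1.8 -0.6]
('top', 'sFB') [ 0.5 -0.9]
('top', 'sFF') [-0.7 -0.4]
('side', 'sFB') [-0.2 -0.3]
('top', 'tF') [ 1.3 -0.1]
('side', 'pL') [-2.8 -1.8]
('side', 'pB') [ 2.  -0.3]
('side', 'pF') [-0.6  0.7]
('top', 'post') [ 2.1 -1.1]
('side', 'post') [-0.1  2. ]
('side', 'gBL') [-1.7  4.3]
('side', 'gTs') [-3.   0.2]
('top', 'gTsB') [-2.6 -1.6]
('top', 'gTs') [-4.4  0.5]
('top', 'gTvB') [-0.8 -2.3]
('top', 'gTvF') [-1.5 -1.3]
('side', 'sFF') [-1.9  0. ]
('side', 'sNF') [-1.2  1.3]
('side', 'gBL') [-1.   2.9]
('side', 'gTs') [-2.9 -0.7]
remaining 0.019502683473897747
tF above line px 7.633394683210213 rel sNF [ 5.1029552  -1.75161528]
tF above line px 2.64405877055259 rel sNF [5.70354686 3.92997592]
```

Model lengths in the side view come out 2–8% too long, which looks like uncalibrated barrel distortion. I'll check how straight the desk edges are.

```bash
python3 - <<'E'
from h import *
def edge(img,P,Q,n=80,w=8):
    g=cv2.GaussianBlur(cv2.imread(img,0),(0,0),1).astype(np.float32); P,Q=np.array(P,float),np.array(Q,float)
    d=(Q-P)/np.hypot(*(Q-P)); nn=np.array([-d[1],d[0]]); out=[]
    for s in np.linspace(0,1,n):
        c=P+s*(Q-P); o=np.arange(-w,w+.1,.25); pts=(c+o[:,None]*nn).astype(np.float32)
        v=cv2.remap(g,pts[:,:1],pts[:,1:],1).ravel(); gr=np.abs(np.gradient(v)); k=gr.argmax()
        if gr[k]>1.5: out.append(c+o[k]*nn)
    return np.array(out)
def fitk(n,E):
    f,cx,cy,_,_=cam(n); q=(E-[cx,cy])/f
    def bow(k,full=False):
        u=q.copy()
        for _ in range(8): u=q/(1+k*(u**2).sum(1))[:,None]
        c=u-np.median(u,0); 
        for _ in range(4):
            V=np.linalg.svd(c,full_matrices=False)[2]; r=c@V[1]; g=np.abs(r)<max(2.5*np.median(np.abs(r)),.5/f); c=c[g]-c[g].mean(0)
        r=c@np.linalg.svd(c,full_matrices=False)[2][1]*f; return len(r),r.std()
    print(n,len(E),[(k,bow(k)[0],round(bow(k)[1],2)) for k in(-.4,-.3,-.2,-.15,-.1,-.05,0,.05,.1)])
fitk('top',edge('pics/top0.png',(2,80),(546,82)))
fitk('top',edge('pics/top0.png',(549,90),(574,470)))
fitk('side',edge('pics/side0.png',(387,75),(566,392)))
fitk('side',edge('pics/side0.png',(15,123),(375,67)))
E
```

```text
top 67 [(-0.4, 59, np.float64(3.98)), (-0.3, 46, np.float64(1.48)), (-0.2, 43, np.float64(0.85)), (-0.15, 41, np.float64(0.65)), (-0.1, 37, np.float64(0.4)), (-0.05, 50, np.float64(0.48)), (0, 45, np.float64(0.24)), (0.05, 42, np.float64(0.24)), (0.1, 43, np.float64(0.44))]
top 80 [(-0.4, 49, np.float64(2.07)), (-0.3, 47, np.float64(1.02)), (-0.2, 45, np.float64(0.6)), (-0.15, 43, np.float64(0.41)), (-0.1, 48, np.float64(0.4)), (-0.05, 49, np.float64(0.33)), (0, 54, np.float64(0.32)), (0.05, 61, np.float64(0.64)), (0.1, 66, np.float64(0.97))]
side 64 [(-0.4, 43, np.float64(1.46)), (-0.3, 44, np.float64(1.12)), (-0.2, 41, np.float64(0.62)), (-0.15, 34, np.float64(0.29)), (-0.1, 44, np.float64(0.36)), (-0.05, 42, np.float64(0.26)), (0, 43, np.float64(0.24)), (0.05, 44, np.float64(0.28)), (0.1, 39, np.float64(0.27))]
side 65 [(-0.4, 42, np.float64(0.88)), (-0.3, 41, np.float64(0.63)), (-0.2, 51, np.float64(0.57)), (-0.15, 52, np.float64(0.45)), (-0.1, 53, np.float64(0.35)), (-0.05, 53, np.float64(0.28)), (0, 62, np.float64(0.31)), (0.05, 60, np.float64(0.31)), (0.1, 58, np.float64(0.34))]
```

Distortion is negligible. So I'll use sub-pixel signed edges on both the starting frames and the current one, and fit lines with small camera-pose slack.

```bash
cat >lf.py <<'E'
from h import *
import sys
def lines(p,r):
    x,y,a,h,sx,g=p[:6]; c,s=np.cos(a),np.sin(a); W=lambda X,Y,Z:[x+c*X-s*Y,y+s*X+c*Y,Z]; T=.1+r; q=.085+g
    L=lambda X,Y0,Y1,Z:(W(X,Y0,Z),W(X,Y1,Z))
    return {'shFt':L(-.12+sx,q+.21,q+.03,h),'shFb':L(-.12+sx,q+.15,q+.06,h-.012),'shB':L(.12+sx,q+.21,q+.02,h),
     'plF':L(-.1,-.29,-.12,.016),'plB':L(.1,-.29,-.12,.016),'plFs':L(-.1,-.29,-.14,.016),
     'seam':L(-.095,-.06,.02,T),'trb':L(-.1,-.06,.02,T-.01),'gwF':L(-.095,-.06,.06,T+.042),'gwB':L(.095,-.06,.06,T+.042),
     'plE':(W(-.08,-.3,.016),W(.08,-.3,.016)),'gwS':(W(-.08,.075,T+.042),W(.06,.075,T+.042)),'shN':(W(-.09+sx,q,h),W(.1+sx,q,h)),'shE':(W(-.09+sx,q+.22,h),W(.1+sx,q+.22,h))}
def proj2(n,P,dc):
    f,cx,cy,t,R=cam(n); R=Ro.from_rotvec(dc[3:]).as_matrix()@R; p=(np.atleast_2d(P)-t-dc[:3])@R
    return np.c_[cx+f*p[:,0]/p[:,2],cy+f*p[:,1]/p[:,2]]
IM={}
def edge(img,P,Q,sg,out,w):
    if img not in IM: IM[img]=cv2.GaussianBlur(cv2.imread(f'pics/{img}.png',0),(0,0),.7).astype(np.float32)
    g=IM[img]; d=(Q-P)/np.hypot(*(Q-P)); n=np.array([-d[1],d[0]]); n*=np.sign(n@out) ; o=np.arange(-w,w+.1,.2); E=[]
    prof=0
    for s in np.linspace(0,1,25):
        pts=(P+s*(Q-P)+o[:,None]*n).astype(np.float32); gr=sg*np.gradient(cv2.remap(g,pts[:,:1],pts[:,1:],2).ravel())
        k=gr.argmax()
        if gr[k]>1 and 1<k<len(o)-2: E.append(P+s*(Q-P)+o[k]*n)
    if len(E)<8: return None
    E=np.array(E); off=(E-P)@n; m=np.median(off); E=E[np.abs(off-m)<1.2]; return E[np.abs(((E-P)@n)-m)<1.2]
# (image,camera,line,sign outward,outward hint,which ram)
D=np.array
OBS=[('side0','side','shFt',-1,D([-1,1]),0),('side0','side','shFb',1,D([-1,1]),0),('side0','side','seam',1,D([-1,1]),0),('side0','side','gwF',0,0,0),
('side0','side','plFs',1,D([-1,1]),0),('top0','top','shFt',0,D([0,1]),0),('top0','top','shB',1,D([0,-1]),0),('top0','top','plF',1,D([0,1]),0),('top0','top','plB',1,D([0,-1]),0),
('top0','top','gwB',1,D([0,-1]),0),('top0','top','gwF',0,D([0,1]),0),('top0','top','plE',1,D([1,0]),0),('top0','top','gwS',1,D([-1,0]),0),('top0','top','shE',1,D([-1,0]),0)]
cur=sys.argv[1]; r1=float(sys.argv[2])
OBS+=[(cur,'side','shFt',-1,D([-1,1]),1),(cur,'side','shFb',1,D([-1,1]),1),(cur,'side','seam',1,D([-1,1]),1),(cur,'side','trb',-1,D([-1,1]),1)]
OBS=[o for o in OBS if o[3]]
p=np.r_[.5866,.1264,.295,.146,.0155,.0185,.103,r1,np.zeros(12)]
pr=np.r_[np.ones(8),np.full(3,.002),np.full(3,.0015),np.full(3,.002),np.full(3,.0015)]
dc=lambda p,n:p[8:14] if n=='side' else p[14:20]
for w in(4,3,2.2):
    E=[]
    for im,n,k,sg,out,ri in OBS:
        P,Q=proj2(n,D(lines(p,p[6+ri])[k]),dc(p,n)); E.append(edge(im,P,Q,sg,out,w))
    def res(p):
        R=[]
        for (im,n,k,sg,out,ri),e in zip(OBS,E):
            if e is None: continue
            P,Q=proj2(n,D(lines(p,p[6+ri])[k]),dc(p,n)); d=(Q-P)/np.hypot(*(Q-P)); R.append(((e-P)@D([-d[1],d[0]]))/.4/np.sqrt(len(e)/4))
        return R
    s=least_squares(lambda p:np.r_[np.concatenate(res(p)),p[8:]/pr[8:],(p[5]-.0175)/.002],p,loss='soft_l1'); p=s.x
sd=np.sqrt(np.diag(np.linalg.inv(s.jac.T@s.jac)))
print('x y a h sx g r0 r1',p[:8].round(4),sd[:8].round(4))
it=iter(res(p))
for o,e in zip(OBS,E):
    if e is None: print(o[:3],'none')
    else: q=next(it)*.4*np.sqrt(len(e)/4); print(o[:3],len(e),q.mean().round(2),q.std().round(2))
v=np.zeros(len(p)); v[7]=1; v[3]=-1; print('remaining mm',1e3*(.1+p[7]-p[3]),'+-',1e3*np.sqrt(v@np.linalg.inv(s.jac.T@s.jac)@v),'sunk',1e3*(p[6]-p[7]))
E
python3 lf.py s4 .072
```

```text
x y a h sx g r0 r1 [0.5864 0.0936 0.3022 0.1716 0.0147 0.0186 0.1164 0.0879] [0.0029 0.0078 0.0039 0.0065 0.0027 0.002  0.0023 0.0022]
('side0', 'side', 'shFt') 24 0.03 0.55
('side0', 'side', 'shFb') 23 0.06 0.31
('side0', 'side', 'seam') 25 0.35 0.34
('side0', 'side', 'plFs') 23 -0.25 0.32
('top0', 'top', 'shB') 25 -0.05 0.23
('top0', 'top', 'plF') 25 -0.47 0.24
('top0', 'top', 'plB') 25 1.08 0.27
('top0', 'top', 'gwB') 25 -0.37 0.22
('top0', 'top', 'plE') 20 -0.42 0.26
('top0', 'top', 'gwS') 25 0.38 0.32
('top0', 'top', 'shE') 21 -0.02 0.36
('s4', 'side', 'shFt') 25 -0.06 0.49
('s4', 'side', 'shFb') 23 0.07 0.34
('s4', 'side', 'seam') 25 -0.12 0.37
('s4', 'side', 'trb') 24 0.11 0.27
remaining mm 16.32441582944369 +- 5.782970147103179 sunk 28.488745552197575
```

```bash
python3 - <<'E'
f=open('lf.py').read()
f=f.replace("p[8:]/pr[8:],(p[5]-.0175)/.002],p,loss='soft_l1')","p[8:]/pr[8:],(p[5]-.0175)/.0015,(p[0]+.3*np.sin(p[2])-.6756)/.002,(p[1]-.3*np.cos(p[2])+.1612)/.003],p)")
open('lf.py','w').write(f+"\nprint(p[8:].round(4))\n")
E
python3 lf.py s4 .072
```

```text
x y a h sx g r0 r1 [0.5864 0.1195 0.2993 0.17   0.0142 0.0193 0.1138 0.0857] [0.0017 0.0021 0.0032 0.0045 0.0021 0.0012 0.0019 0.0018]
('side0', 'side', 'shFt') 25 0.01 0.56
('side0', 'side', 'shFb') 17 0.04 0.34
('side0', 'side', 'seam') 25 0.66 0.43
('side0', 'side', 'plFs') 25 -0.51 0.32
('top0', 'top', 'shB') 25 -0.16 0.24
('top0', 'top', 'plF') 25 -0.52 0.16
('top0', 'top', 'plB') 25 0.98 0.24
('top0', 'top', 'gwB') 25 -0.55 0.26
('top0', 'top', 'plE') 19 -1.08 0.27
('top0', 'top', 'gwS') 25 1.03 0.31
('top0', 'top', 'shE') 21 -0.08 0.32
('s4', 'side', 'shFt') 24 0.09 0.5
('s4', 'side', 'shFb') 17 0.06 0.32
('s4', 'side', 'seam') 23 -0.12 0.43
('s4', 'side', 'trb') 23 0.12 0.2
remaining mm 15.741659664395586 +- 4.1943196647176695 sunk 28.08695134757244
[ 0.0006  0.0002 -0.0017 -0.0005 -0.0023  0.0006  0.0002  0.0025  0.0078
 -0.0032 -0.0005 -0.0002]
```

```bash
python3 - <<'E'
f=open('lf.py').read()
f=f.replace("'plF':L(-.1,-.29,-.12,.016)","'plF':L(-.1,-.29,-.12,0)").replace("'plFs':L(-.1,-.29,-.14,.016)","'plFs':L(-.1,-.29,-.14,0),'trS':(W(-.08,.085,T),W(.05,.085,T))")
f=f.replace("('top0','top','shFt',0,D([0,1]),0)","('top0','top','shFb',1,D([0,1]),0),('top0','top','trS',-1,D([-1,0]),0)")
open('lf.py','w').write(f)
E
python3 lf.py s4 .072; sed "s/('side0','side','shFt',-1,D(\[-1,1\]),0),//; s/(cur,'side','shFt',-1,D(\[-1,1\]),1),//" lf.py >lf2.py; echo; python3 lf2.py s4 .072
```

```text
x y a h sx g r0 r1 [0.5873 0.1222 0.3014 0.1533 0.0181 0.0208 0.1061 0.0761] [0.0017 0.0021 0.0031 0.003  0.0015 0.0009 0.0018 0.0018]
('side0', 'side', 'shFt') 24 -0.03 0.51
('side0', 'side', 'shFb') 21 0.12 0.39
('side0', 'side', 'seam') 25 0.39 0.39
('side0', 'side', 'plFs') 25 -0.15 0.3
('top0', 'top', 'shFb') 25 -0.08 0.19
('top0', 'top', 'trS') 25 -1.06 0.24
('top0', 'top', 'shB') 25 -0.12 0.23
('top0', 'top', 'plF') 25 -0.21 0.17
('top0', 'top', 'plB') 25 0.33 0.23
('top0', 'top', 'gwB') 25 -0.32 0.23
('top0', 'top', 'plE') 21 -0.56 0.28
('top0', 'top', 'gwS') 19 1.67 0.19
('top0', 'top', 'shE') 21 -0.15 0.27
('s4', 'side', 'shFt') 25 -0.0 0.56
('s4', 'side', 'shFb') 22 0.15 0.39
('s4', 'side', 'seam') 25 -0.08 0.36
('s4', 'side', 'trb') 24 0.08 0.24
remaining mm 22.817351351444692 +- 2.7380491434580687 sunk 29.9989870388577
[-0.001  -0.0003 -0.0014 -0.0003 -0.0001 -0.0002  0.0002  0.0017  0.0039
 -0.0028 -0.0012  0.0009]

x y a h sx g r0 r1 [0.5881 0.1224 0.2977 0.1522 0.017  0.0207 0.1042 0.0745] [0.0017 0.0021 0.0034 0.0031 0.0015 0.0009 0.002  0.0019]
('side0', 'side', 'shFb') 21 0.17 0.33
('side0', 'side', 'seam') 25 0.44 0.37
('side0', 'side', 'plFs') 25 -0.16 0.35
('top0', 'top', 'shFb') 25 -0.04 0.23
('top0', 'top', 'trS') 25 -1.02 0.24
('top0', 'top', 'shB') 25 -0.21 0.26
('top0', 'top', 'plF') 25 -0.19 0.22
('top0', 'top', 'plB') 25 0.35 0.22
('top0', 'top', 'gwB') 25 -0.39 0.21
('top0', 'top', 'plE') 21 -0.56 0.25
('top0', 'top', 'gwS') 17 1.63 0.16
('top0', 'top', 'shE') 22 -0.14 0.38
('s4', 'side', 'shFb') 21 0.11 0.31
('s4', 'side', 'seam') 25 -0.03 0.4
('s4', 'side', 'trb') 24 0.03 0.25
remaining mm 22.31731773460513 +- 2.869715307502635 sunk 29.691870808858003
[-0.001  -0.0003 -0.0015 -0.0004 -0.0002  0.      0.0005  0.0017  0.0038
 -0.0028 -0.0011  0.0008]
```

The fit now hangs together: about 22.5 ± 3 mm to go, with the shelf at roughly 150 mm. I'll sink about 12 mm more, stop and measure again.

>>> play_rows(
  deltas=[
    [0.0001,0.005,0,0,0,-0.02,1],
    [0.0003,0.01,0,0,0,-0.04,1],
    [0.0008,0.014,0,0,0,-0.056,1],
    [0.0008,0.014,0,0,0,-0.056,1],
    [0.0008,0.014,0,0,0,-0.056,1],
    [0.0008,0.014,0,0,0,-0.056,1],
    [0.0003,0.01,0,0,0,-0.04,1],
    [0.0001,0.005,0,0,0,-0.02,1],
    [0,0,0,0,0,0,1],
  ],
)

```text
clock: 11.25
position: [0.6921, -0.1528, 0.0862]
tool_rot: [3.14, 0.0, 2.162]
force: [3.4, 5.0, 5.5]
grip_width: 0.0142
finger_force: 19.8
```

```bash
python3 -c "
from h import *
track();track('s5');st()
cv2.imwrite('pics/t5.png',grab_frame('top')[:,:,::-1])"
sed -i "s/('top0','top','gwS',1,D(\[-1,0\]),0),//" lf.py; python3 lf.py s5 .062
```

```text
t=11.30 du=0.55 dv=11.91 score=0.974 sunk=38.0 mm
t=11.35 du=0.54 dv=11.92 score=0.974 sunk=38.0 mm
theta 0.307 r 0.0596 yaw-th 0.293 Ft 4.7 Fr -2.4 Fz 6.4 ff 19.8 z 0.0862
x y a h sx g r0 r1 [0.5856 0.1254 0.3027 0.1494 0.0204 0.0191 0.1075 0.0708] [0.0017 0.0021 0.0032 0.003  0.0015 0.0009 0.0019 0.0018]
('side0', 'side', 'shFt') 24 0.07 0.54
('side0', 'side', 'shFb') 22 0.1 0.34
('side0', 'side', 'seam') 25 0.27 0.37
('side0', 'side', 'plFs') 25 -0.09 0.3
('top0', 'top', 'shFb') 25 0.0 0.24
('top0', 'top', 'trS') 25 0.1 0.22
('top0', 'top', 'shB') 25 -0.16 0.28
('top0', 'top', 'plF') 25 -0.06 0.2
('top0', 'top', 'plB') 25 0.26 0.33
('top0', 'top', 'gwB') 25 -0.36 0.21
('top0', 'top', 'plE') 22 -0.04 0.29
('top0', 'top', 'shE') 21 -0.07 0.3
('s5', 'side', 'shFt') 25 -0.09 0.51
('s5', 'side', 'shFb') 22 0.1 0.35
('s5', 'side', 'seam') 25 -0.06 0.43
('s5', 'side', 'trb') 23 0.06 0.32
remaining mm 21.3958903474116 +- 2.7641803025056952 sunk 36.65746847609129
[-0.001  -0.0003 -0.0011 -0.0004  0.0002  0.0001  0.0017  0.0002  0.0004
 -0.0007 -0.0003  0.0004]
```

The residuals are now excellent: about 21 ± 3 mm remain. I'll sink about 12 mm more.

>>> play_rows(
  deltas=[
    [0.0001,0.005,0,0,0,-0.02,1],
    [0.0003,0.01,0,0,0,-0.04,1],
    [0.0008,0.014,0,0,0,-0.056,1],
    [0.0008,0.014,0,0,0,-0.056,1],
    [0.0008,0.014,0,0,0,-0.056,1],
    [0.0008,0.014,0,0,0,-0.056,1],
    [0.0008,0.014,0,0,0,-0.056,1],
    [0.0008,0.014,0,0,0,-0.056,1],
    [0.0008,0.014,0,0,0,-0.056,1],
    [0.0008,0.014,0,0,0,-0.056,1],
  ],
)

```text
clock: 12.4
position: [0.6968, -0.1492, 0.0862]
tool_rot: [3.141, -0.0, 2.28]
force: [-3.1, 1.7, 9.9]
grip_width: 0.0141
finger_force: 20.1
```

>>> play_rows(
  deltas=[
    [0.0001,-0.005,0,0,0,0.02,1],
    [0.0003,-0.01,0,0,0,0.04,1],
    [0.0006,-0.014,0,0,0,0.056,1],
  ],
)

```text
clock: 12.7
position: [0.6921, -0.1528, 0.0862]
tool_rot: [3.14, 0.0, 2.162]
force: [2.4, 5.7, 5.5]
grip_width: 0.0145
finger_force: 19.8
```

```bash
python3 -c "
from h import *
track();track('s6');st()"
python3 lf.py s6 .057|sed -n '1p;14,30p'
```

```text
t=12.75 du=0.77 dv=14.62 score=0.971 sunk=46.9 mm
t=12.80 du=0.76 dv=14.63 score=0.970 sunk=46.9 mm
theta 0.309 r 0.0596 yaw-th 0.293 Ft 4.6 Fr -2.7 Fz 6.3 ff 19.8 z 0.0862
x y a h sx g r0 r1 [0.5858 0.1254 0.3016 0.1491 0.0199 0.0193 0.1067 0.0612] [0.0017 0.0021 0.0032 0.003  0.0015 0.0009 0.0019 0.0018]
('s6', 'side', 'shFt') 25 -0.13 0.45
('s6', 'side', 'shFb') 22 0.17 0.33
('s6', 'side', 'seam') 25 -0.06 0.38
('s6', 'side', 'trb') 23 0.06 0.29
remaining mm 12.023738348428125 +- 2.7753230442044416 sunk 45.54066576462141
[-0.001  -0.0003 -0.0012 -0.0005 -0.      0.0003  0.0017  0.0002  0.0007
 -0.0007 -0.0003  0.0001]
```

```bash
cat >>lf.py <<'E'
if len(sys.argv)>3:
    im=cv2.convertScaleAbs(cv2.imread(f'pics/{cur}.png'),alpha=1.4,beta=5); x0,y0,k=243,140,8
    c=cv2.resize(im[y0:y0+70,x0:x0+50],None,fx=k,fy=k,interpolation=2); o=c.copy()
    l=lines(p,p[7]); x,y,a,h,sx,g=p[:6]; C,S=np.cos(a),np.sin(a); W=lambda X,Y,Z:[x+C*X-S*Y,y+S*X+C*Y,Z]; q=.085+g;X=-.12+sx
    def poly(P,col):
        u=proj2('side',P,dc(p,'side')); cv2.polylines(o,[np.int32(((u-[x0,y0]+.5)*k))],False,col,1); return u.round(1)
    T=.1+p[7]
    print('shelf',poly([W(X,q+.1,h),W(X,q,h),W(X+.1,q,h)],(0,0,255))); poly([W(X,q+.1,h-.012),W(X,q,h-.012),W(X+.1,q,h-.012)],(0,0,255))
    print('tray',poly([W(.1,.085,T),W(-.1,.085,T),W(-.1,-.085,T)],(0,255,0)))
    print('traylevel',poly([W(.1,.085,h),W(-.1,.085,h),W(-.1,-.085,h)],(255,0,0)))
    cv2.imwrite(f'pics/ov_{cur}.png',np.hstack([c,o]))
E
python3 lf.py s6 .061 v|tail -9
```

```text
shelf [[245.5 144.6]
 [263.5 164.8]
 [295.9 151.1]]
tray [[330.6 138. ]
 [266.5 165.2]
 [301.  203.8]]
traylevel [[330.6 141.7]
 [266.9 168.9]
 [301.2 207.5]]
```

View pics/ov_s6.png

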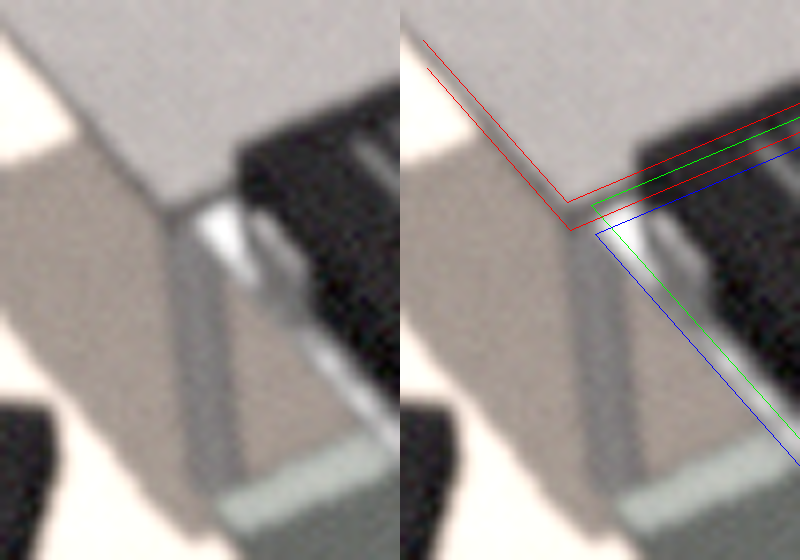

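The crop shows the dark strip of the shelf's near edge at about (264,166). The white tray corner starts at about (267.6,166.7), and level would put it near (267,169). Roughly 9–12 mm remain, so I'll do the same pulse again (about 9 mm).

>>> play_rows(
  deltas=[
    [0.0001,0.005,0,0,0,-0.02,1],
    [0.0003,0.01,0,0,0,-0.04,1],
    [0.0008,0.014,0,0,0,-0.056,1],
    [0.0008,0.014,0,0,0,-0.056,1],
    [0.0008,0.014,0,0,0,-0.056,1],
    [0.0008,0.014,0,0,0,-0.056,1],
    [0.0008,0.014,0,0,0,-0.056,1],
    [0.0003,0.01,0,0,0,-0.04,1],
    [0.0001,0.005,0,0,0,-0.02,1],
    [0,0,0,0,0,0,1],
  ],
)

```text
clock: 13.8
position: [0.6922, -0.1528, 0.0862]
tool_rot: [3.14, 0.0, 2.162]
force: [3.8, 5.1, 5.2]
grip_width: 0.0146
finger_force: 19.8
```

```bash
python3 -c "
from h import *
track();track('s7');st()"
python3 lf.py s7 .052 v|sed -n '1p;14,30p'
```

```text
t=13.85 du=0.59 dv=16.48 score=0.967 sunk=53.0 mm
t=13.90 du=0.59 dv=16.49 score=0.967 sunk=53.0 mm
theta 0.308 r 0.0596 yaw-th 0.293 Ft 4.0 Fr -2.6 Fz 5.6 ff 19.8 z 0.0862
x y a h sx g r0 r1 [0.5855 0.1254 0.3028 0.1494 0.0204 0.0191 0.1074 0.0555] [0.0017 0.0021 0.0032 0.003  0.0015 0.0009 0.0019 0.0018]
('s7', 'side', 'shFt') 25 -0.02 0.49
('s7', 'side', 'shFb') 23 0.15 0.37
('s7', 'side', 'seam') 24 0.01 0.42
('s7', 'side', 'trb') 24 -0.01 0.29
remaining mm 6.175056487873171 +- 2.7688633594221397 sunk 51.89959706729799
[-0.001  -0.0003 -0.0012 -0.0004  0.0001  0.0001  0.0017  0.0002  0.0004
 -0.0006 -0.0003  0.0004]
shelf [[245.5 144.7]
 [263.5 164.9]
 [296.  151.2]]
tray [[330.7 140.1]
 [266.8 167.2]
 [301.2 205.8]]
traylevel [[330.7 141.9]
 [267.  169. ]
 [301.3 207.6]]
```

```bash
python3 -c "
from h import *
for f in('s6','s7'):
    g=cv2.imread(f'pics/{f}.png',0)[158:178,262:275]; print(f,'cols 262..274');
    for i,r in enumerate(g): print(158+i,*['%3d'%v for v in r])
"
```

```text
s6 cols 262..274
158 132 130 130 132 130 128 129 128 128 121  93  69  51
159 130 132 132 132 131 131 129 131 129 114  81  46  35
160 130 129 128 132 130 130 131 130 129 113  74  37  25
161 126 130 131 134 133 132 129 124 120 108  74  33  25
162 122 127 130 134 132 129 124 119 109  89  61  27  14
163 114 126 130 131 124 116 110 104  92  75  55  25  21
164 100 117 119 116 111  97  87  86  81  82  67  37  20
165  89  97  96  94  86  79  80  97 115 116  98  60  33
166  82  80  75  75  75  86 109 134 152 152 122  83  64
167  89  75  67  73  82 107 140 162 172 169 143  98  95
168  94  80  70  80  87 109 142 168 180 176 153 106  94
169  97  87  76  83  89 102 126 155 174 178 160 115  83
170 100  91  85  88  89  89 107 131 161 172 165 126  81
171  99  91  84  88  88  89  89 107 139 160 161 128  94
172 100  92  87  89  90  86  85  89 109 137 148 133 107
173 101  92  88  85  88  86  87  83  91 111 132 137 122
174 104  97  86  87  89  89  83  83  85  98 118 129 127
175 102  93  88  82  86  90  83  82  86  99 109 115 114
176 102  97  87  85  84  87  86  83  84  97 102 103 100
177 104 101  87  87
[... 473 characters left out ...]
  70  71  71  76  59  34  18
166  83  78  73  72  71  69  71  75  92 102  94  57  22
167  87  75  65  72  74  78  84 103 125 136 126  86  41
168  94  78  72  78  81  91 111 137 157 162 147 102  65
169  98  87  78  84  86  97 125 157 173 176 160 116  87
170  98  86  82  87  88  95 124 159 179 179 166 124  91
171  98  90  85  88  87  95 112 144 167 178 168 128  87
172 102  90  84  84  89  89  97 115 148 166 164 134  90
173 103  94  85  87  89  92  89  93 122 148 155 130  92
174 102  96  87  85  87  87  84  85  98 123 138 128 102
175 105  96  86  86  86  91  87  84  87 103 121 128 115
176 100  96  87  86  90  88  86  82  84  93 109 120 122
177 105  97  88  81  87  87  86  81  82  92 100 106 116
```

View pics/ov_s7.png

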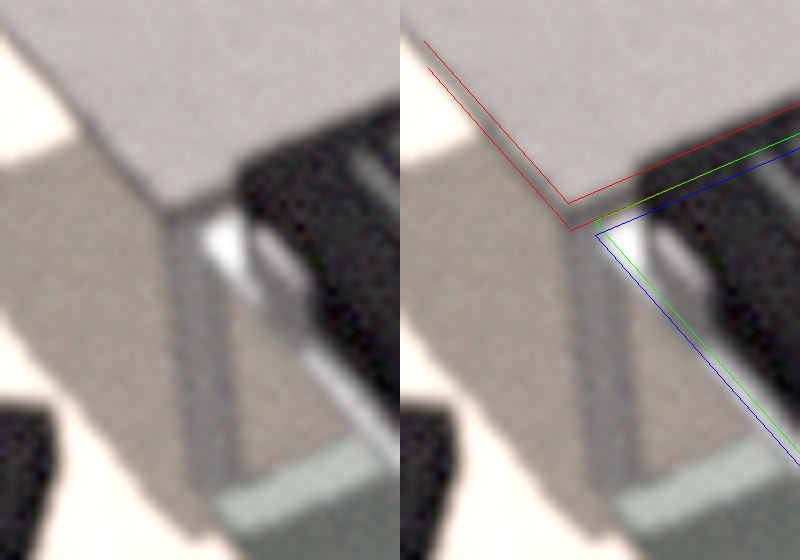

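The tray edge sits 4.35 px below the shelf edge at column 269, and level would be about 5.5 px, so this cue says about 4 mm remain. The edge fit says 6 ± 3 mm. I'll give it a shorter pulse of about 4 mm.

>>> play_rows(
  deltas=[
    [0.0001,0.005,0,0,0,-0.02,1],
    [0.0003,0.01,0,0,0,-0.04,1],
    [0.0008,0.014,0,0,0,-0.056,1],
    [0.0008,0.014,0,0,0,-0.056,1],
    [0.0003,0.01,0,0,0,-0.04,1],
    [0.0001,0.005,0,0,0,-0.02,1],
    [0,0,0,0,0,0,1],
    [0,0,0,0,0,0,1],
  ],
)

```text
clock: 14.7
position: [0.692, -0.1529, 0.0862]
tool_rot: [3.14, 0.0, 2.162]
force: [1.2, 5.4, 5.8]
grip_width: 0.0143
finger_force: 19.8
```

```bash
python3 -c "
from h import *
track();track('s8');st()
g=cv2.imread('pics/s8.png',0)[160:174,266:273]
for i,r in enumerate(g): print(160+i,*['%3d'%v for v in r])"
python3 lf.py s8 .051 |sed -n '1p;14,30p'
```

```text
t=14.75 du=0.93 dv=17.58 score=0.968 sunk=56.6 mm
t=14.80 du=0.92 dv=17.59 score=0.968 sunk=56.6 mm
theta 0.311 r 0.0596 yaw-th 0.294 Ft 3.8 Fr -3.7 Fz 6.3 ff 19.9 z 0.0863
160 129 132 129 128 129 124 114
161 134 128 129 127 124 114  98
162 131 129 124 120 110  96  68
163 125 115 108  99  91  74  52
164 110  93  86  80  75  68  48
165  86  74  73  69  75  71  57
166  68  69  69  74  80  87  74
167  75  79  79  84  96 108 101
168  83  86  94 107 130 139 133
169  89  98 118 142 160 166 154
170  91 109 140 164 175 179 164
171  89 104 134 163 178 181 167
172  84  93 114 141 167 175 168
173  84  89  96 115 145 167 163
x y a h sx g r0 r1 [0.5856 0.1255 0.3025 0.1491 0.0204 0.0191 0.1075 0.0517] [0.0017 0.0021 0.0032 0.003  0.0015 0.0009 0.0019 0.0019]
('s8', 'side', 'shFt') 25 -0.12 0.48
('s8', 'side', 'shFb') 24 0.22 0.43
('s8', 'side', 'seam') 25 0.01 0.5
('s8', 'side', 'trb') 24 -0.01 0.25
remaining mm 2.6180715102264718 +- 2.7747344660891 sunk 55.78041339565965
[-0.001  -0.0003 -0.0012 -0.0005  0.      0.0003  0.0016  0.0002  0.0007
 -0.0006 -0.0003  0.0002]
```

The tray is level within about 1–3 mm and standing still. Now I'll shut the valve, first back to near the seat.

>>> play_rows(
  deltas=[
    [0.0001,-0.0048,0,0,0,0.019,1],
    [0.0004,-0.0096,0,0,0,0.038,1],
    [0.0009,-0.0144,0,0,0,0.057,1],
    [0.0015,-0.0191,0,0,0,0.0764,1],
    [0.0024,-0.0238,0,0,0,0.0955,1],
    [0.0034,-0.0285,0,0,0,0.1146,1],
    [0.0034,-0.0285,0,0,0,0.1146,1],
    [0.0034,-0.0285,0,0,0,0.1146,1],
  ],
)

```text
clock: 15.6
position: [0.6796, -0.1597, 0.0862]
tool_rot: [3.14, 0.0, 1.924]
force: [3.6, 2.9, 5.3]
grip_width: 0.0142
finger_force: 19.8
```

```bash
python3 -c "
from h import *
track();st()"
```

```text
t=15.65 du=0.67 dv=17.36 score=0.969 sunk=55.9 mm
theta 0.069 r 0.0599 yaw-th 0.055 Ft 5.0 Fr -1.4 Fz 6.4 ff 19.8 z 0.0862
```

>>> play_rows(
  deltas=[
    [0.0,-0.003,0,0,0,0.012,1],
    [0.0001,-0.005,0,0,0,0.02,1],
    [0.0001,-0.0065,0,0,0,0.026,1],
    [0.0001,-0.0065,0,0,0,0.026,1],
  ],
)

```text
clock: 16.05
position: [0.6766, -0.1609, 0.0862]
tool_rot: [3.139, 0.0, 1.869]
force: [4.4, 3.3, 5.0]
grip_width: 0.0147
finger_force: 19.8
```

```bash
python3 -c "
from h import *
st();grab_frame('top');st()"
```

```text
theta 0.017 r 0.0600 yaw-th -0.000 Ft 5.2 Fr -1.8 Fz 5.0 ff 19.8 z 0.0862
theta 0.017 r 0.0599 yaw-th 0.000 Ft 5.1 Fr -1.4 Fz 4.9 ff 19.8 z 0.0862
```

>>> play_rows(
  deltas=[
    [0,-0.002,0,0,0,0.008,1],
    [0,-0.004,0,0,0,0.016,1],
    [0,-0.004,0,0,0,0.016,1],
  ],
)

```text
clock: 16.4
position: [0.6747, -0.1615, 0.0863]
tool_rot: [3.139, 0.0, 1.835]
force: [5.5, 3.2, 4.0]
grip_width: 0.0142
finger_force: 19.8
```

```bash
python3 -c "
from h import *
st()"
```

```text
theta -0.016 r 0.0600 yaw-th -0.034 Ft 6.2 Fr -1.6 Fz 4.0 ff 19.8 z 0.0863
```

>>> play_rows(
  deltas=[
    [0,-0.002,0,0,0,0.008,1],
    [0,-0.004,0,0,0,0.016,1],
    [0,-0.004,0,0,0,0.016,1],
  ],
)

```text
clock: 16.7
position: [0.6728, -0.162, 0.0863]
tool_rot: [3.139, 0.0, 1.802]
force: [4.5, 2.4, 4.7]
grip_width: 0.0145
finger_force: 19.8
```

```bash
python3 -c "
from h import *
st()"
```

```text
theta -0.049 r 0.0600 yaw-th -0.067 Ft 5.0 Fr -1.2 Fz 4.7 ff 19.8 z 0.0863
```

>>> play_rows(
  deltas=[
    [0,-0.002,0,0,0,0.008,1],
    [0,-0.004,0,0,0,0.016,1],
    [0,-0.004,0,0,0,0.016,1],
  ],
)

```text
clock: 17.0
position: [0.6711, -0.1625, 0.0863]
tool_rot: [3.139, 0.001, 1.768]
force: [7.0, 2.8, 4.1]
grip_width: 0.0144
finger_force: 19.7
```

```bash
python3 -c "
from h import *
st()"
```

```text
theta -0.079 r 0.0601 yaw-th -0.101 Ft 7.5 Fr -1.2 Fz 4.1 ff 19.7 z 0.0863
```

>>> play_rows(
  deltas=[
    [0,-0.002,0,0,0,0.008,1],
    [0,-0.004,0,0,0,0.016,1],
    [0,-0.004,0,0,0,0.016,1],
  ],
)

```text
clock: 17.3
position: [0.6697, -0.1628, 0.0863]
tool_rot: [3.138, 0.001, 1.735]
force: [10.0, 2.4, 0.8]
grip_width: 0.0145
finger_force: 19.6
```

```bash
python3 -c "
from h import *
st()"
```

```text
theta -0.103 r 0.0601 yaw-th -0.134 Ft 10.3 Fr -0.4 Fz 0.8 ff 19.6 z 0.0863
```

>>> play_rows(
  deltas=[
    [0,-0.002,0,0,0,0.008,1],
    [0,-0.004,0,0,0,0.016,1],
    [0,-0.004,0,0,0,0.016,1],
  ],
)

```text
clock: 17.6
position: [0.6685, -0.1628, 0.0864]
tool_rot: [3.136, 0.001, 1.702]
force: [14.7, 2.5, -2.1]
grip_width: 0.0143
finger_force: 19.6
```

```bash
python3 -c "
from h import *
st()"
```

```text
theta -0.123 r 0.0599 yaw-th -0.167 Ft 14.9 Fr 0.1 Fz -2.1 ff 19.6 z 0.0864
```

The force is 14.9 N and rising at the hub's own stiffness, so the valve is snug on its seat. I'll take the load off.

>>> play_rows(
  deltas=[
    [0.0001,0.004,0,0,0,-0.016,1],
    [0.0004,0.009,0,0,0,-0.036,1],
    [0.0008,0.0132,0,0,0,-0.0525,1],
    [0.0008,0.0132,0,0,0,-0.0525,1],
    [0.0008,0.0132,0,0,0,-0.0525,1],
  ],
)

```text
clock: 18.1
position: [0.6732, -0.1617, 0.0862]
tool_rot: [3.14, -0.0, 1.812]
force: [1.9, 3.4, 7.2]
grip_width: 0.0147
finger_force: 20.1
```

```bash
python3 -c "
from h import *
st();track('s9')"; python3 lf.py s9 .051 |grep rem
```

```text
theta -0.042 r 0.0598 yaw-th -0.057 Ft 2.7 Fr -2.8 Fz 7.2 ff 20.1 z 0.0862
t=18.15 du=0.69 dv=17.29 score=0.970 sunk=55.7 mm
remaining mm 3.569503511557631 +- 2.7739253347915636 sunk 53.77654908616098
```

Nearly unloaded. I'll open the fingers evenly and retreat straight up.

>>> play_rows(
  deltas=[
    [0,0.0005,0,0,0,0,0.8],
    [0,0.0005,0,0,0,0,0.6],
    [0,0.0005,0,0,0,0,0.5],
    [0,0.0005,0,0,0,0,0.5],
    [0,0.0005,0,0,0,0,0.5],
    [0,0.0005,-0.1,0,0,0,0.5],
    [0,0.0005,-0.2,0,0,0,0.5],
    [0,0.0005,-0.3,0,0,0,0.5],
    [0,0.0005,-0.4,0,0,0,0.5],
    [0,0.0005,-0.45,0,0,0,0.5],
  ],
)

```text
clock: 19.15
position: [0.6731, -0.163, 0.3153]
tool_rot: [3.137, 0.002, 1.81]
force: [0.7, -0.2, 0.1]
grip_width: 0.0427
finger_force: 0.0
```

```bash
python3 -c "
from h import *
st();tgt(.6745,-.5,.35,1.8)"
```

```text
theta -0.049 r 0.0610 yaw-th -0.059 Ft 0.6 Fr 0.3 Fz 0.1 ff 0.0 z 0.3153
clock 19.15 pos [ 0.6731 -0.163   0.3153] rot [3.137e+00 2.000e-03 1.810e+00] w 0.0427 F [ 0.7 -0.2  0.1]
shift [-0.6557 -0.1566 -0.0687] turn [0.002  0.001  0.0047]
```

>>> play_rows(
  deltas=[
    [-0.5,-0.25,-0.15,0,0,0,0.5],
    [-0.5,-0.25,-0.15,0,0,0,0.5],
    [-0.5,-0.25,-0.15,0,0,0,0.5],
    [-0.5,-0.25,-0.15,0,0,0,0.5],
    [-0.5,-0.25,-0.15,0,0,0,0.5],
    [-0.5,-0.25,-0.15,0,0,0,0.5],
    [-0.5,-0.25,-0.15,0,0,0,0.5],
    [-0.5,-0.25,-0.15,0,0,0,0.5],
  ],
)

```text
clock: 19.95
position: [0.6096, -0.4359, 0.3851]
tool_rot: [-3.141, -0.0, 1.808]
force: [-0.4, 0.9, 0.5]
grip_width: 0.0427
finger_force: 0.0
```

```bash
python3 - <<'E'
from h import *
track('sA'); b=grab_frame('top'); cv2.imwrite('pics/tA.png',b[:,:,::-1])
for n,a,c,(x,y,w,h) in (('side','side0','sA',(365,235,45,50)),('top','top0','tA',(295,150,60,50))):
    A=cv2.imread(f'pics/{a}.png',0)[y:y+h,x:x+w].astype(int);B=cv2.imread(f'pics/{c}.png',0)[y:y+h,x:x+w].astype(int)
    d=np.abs(A-B); print(n,d.mean(),(d>40).sum(),np.argwhere(d>40)[:6].tolist())
g=cv2.imread('pics/sA.png',0)[160:174,266:273]
for i,r in enumerate(g): print(160+i,*['%3d'%v for v in r])
E
python3 lf.py sA .051 |sed -n '1p;14,30p'
```

```text
t=20.00 du=0.69 dv=17.27 score=0.970 sunk=55.6 mm
side 40.001777777777775 611 [[0, 39], [0, 40], [0, 41], [0, 42], [0, 43], [0, 44]]
top 7.007 0 []
160 135 134 133 129 128 121 112
161 134 133 130 129 124 111  87
162 133 130 128 122 113  95  69
163 127 120 110 104  93  76  55
164 108  98  89  83  75  65  53
165  90  78  73  74  73  75  60
166  74  70  69  75  86  88  78
167  75  84  85  88 101 111  96
168  86  94 108 121 136 139 129
169  90 108 136 161 167 169 154
170  95 110 147 171 182 182 167
171  94 107 135 166 180 183 168
172  91  95 114 142 169 179 169
173  91  91  98 115 147 166 167
x y a h sx g r0 r1 [0.5857 0.1254 0.3021 0.1498 0.02   0.0191 0.1073 0.0527] [0.0017 0.0021 0.0032 0.003  0.0015 0.0009 0.0019 0.0019]
('sA', 'side', 'shFt') 25 -0.06 0.52
('sA', 'side', 'shFb') 22 0.19 0.38
('sA', 'side', 'seam') 24 -0.02 0.37
('sA', 'side', 'trb') 22 0.02 0.27
remaining mm 2.8934469030880425 +- 2.7753723493470277 sunk 54.67426361198613
[-0.001  -0.0003 -0.0012 -0.0005  0.      0.0002  0.0016  0.0002  0.0008
 -0.0007 -0.0003  0.0003]
```

```bash
sed "s/^OBS=\[o for/OBS+=[('tA','top',k,s,D(o),1) for k,s,o in(('shFb',1,[0,1]),('shB',1,[0,-1]),('gwB',1,[0,-1]),('trS',-1,[-1,0]),('plB',1,[0,-1]))]\nOBS=[o for/" lf.py>lf3.py; python3 lf3.py sA .051|sed -n '1p;14,30p'
```

```text
x y a h sx g r0 r1 [0.5853 0.1252 0.303  0.1485 0.0207 0.0192 0.107  0.0511] [0.0016 0.0021 0.0028 0.0026 0.0012 0.0008 0.0017 0.0017]
('sA', 'side', 'shFt') 24 0.02 0.5
('sA', 'side', 'shFb') 22 0.14 0.35
('sA', 'side', 'seam') 25 0.17 0.43
('sA', 'side', 'trb') 22 0.12 0.28
('tA', 'top', 'shFb') 25 0.04 0.2
('tA', 'top', 'shB') 25 -0.14 0.31
('tA', 'top', 'gwB') 25 -0.38 0.25
('tA', 'top', 'trS') 25 0.1 0.24
('tA', 'top', 'plB') 25 0.27 0.33
remaining mm 2.6427423222509794 +- 2.4163674427881303 sunk 55.835609475308324
[-0.0013 -0.0004 -0.0014 -0.0006  0.0001  0.0003  0.002   0.0003  0.0005
 -0.0008  0.      0.0004]
```

The two cues put the tray about 1–3 mm above the shelf, inside the 6 mm band. The valve is shut and the arm is clear, so I'm handing it in.

```bash
python3 -c "
from workcell import *
print(job_done())"
```

```text
the job is handed in; nothing more can be done
None
```

I handed the job in at about 20 s: the tray is an estimated 1–3 mm above the shelf top (±2.4 mm, 6 mm allowed) and standing still, the valve is shut at about 15 N and the arm is clear, but `job_done()` returned no verdict.

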